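Make up the two check-weight sets and close the travel carrier

ROBOT

A 6-joint arm with a two-finger parallel gripper is mounted at the origin on a cart in front of the work surface, level with it; the furniture and walls round the work are solid. World frame = base frame: x ahead of the robot, y to its left, z up, the work surface at z = 0. Lengths are in mm, angles in degrees, forces in N, time in s.
With the tool pointing down it reaches from about 300 to 850 mm from the base axis. Payload 4.2 kg.
Tool frame: the origin (TCP) lies midway between the tips of the shut fingers; the grasp point (between the pads) lies 19 mm behind it; z points along the fingers, y is the direction in which the jaws open and shut (so a half turn about z gives the same grasp; the last joint's range is limited). The gripper opens to 91 mm and grips with 3 to 60 N. Pads are 32 mm wide; open, the fingers measure 118 mm over their backs; the gripper's body (76 mm by 178 mm) begins 60 mm behind the grasp point.
Start: joints at [70.417, 18.312, 89.639, -0, 72.044, -1.146], TCP at [181.861, 545.5, 213.976] pointing down, gripper open.
Joint ranges: [-177.97, 177.97], [-48.28, 115.42], [12.27, 149.76], [-77.06, 257.06], [2.81, 150.46], [-146.56, 146.56]. Speed limits (degrees/s): [147.25, 147.25, 180, 180, 180, 180].

INTERFACE

Orientations are given as [roll, pitch, yaw] about the fixed x, y, z axes, in that order (R = Rz(yaw) Ry(pitch) Rx(roll)).
In Python, from workcell import * gives the robot as it stands.
- The arm moves only by the tool arm_command, never from a script. Its argument "deltas" is text: rows parted by semicolons, each of 7 numbers parted by spaces: the shift along the tool's x, y, z in mm, then the turn, a rotation vector about the tool's x, y, z in degrees, then the finger opening in mm, from 0 to 91.2. In form: x y z wx wy wz hand; .... A call has 1 to 5 rows; each row shifts and turns the commanded pose from where the row before left it, along the tool's axes as they then stand; what a row does not reach is not made up. A row lasts 1/8 s, in which the tool goes at most 62.5 mm and 10.7 degrees, less where a joint would pass 70% of its speed; a pose out of reach is approached as far as the arm can. A call is refused whole if a number of a shift passes 62.5 or a number of a turn 10.7, either way. A call with a gripper value outside its range is refused whole. The fingers move at their own pace and stop on an object; "force" is the grip in N (left out, the last holds). Time passes only in rows, so rows that do not move let the fingers close. It gives the time, the measured TCP pose, the force and the opening at its end, in the units of the state.
- state(): the state, without advancing time (a new reading comes with each control period).
- grab_frame(name): name is "side" or "top" or "wrist"; returns the picture (480x640x3 uint8, red, green, blue); there is no depth.
- camera_model(name): a dict with "fx", "fy", "cx", "cy" (pixels), "k1" (the pictures are not rectified: a ray, as slopes to the right and down, at radius r is drawn at 1 + k1 r^2 times it, then the intrinsics apply), "rvec" (rotation vector, rad) and "tvec" (3), from world to camera coordinates, as OpenCV has them; the wrist camera has in their place "mount" (4x4, takes a point from camera to tool coordinates, whose origin is the TCP and whose axes are the flange's). Camera axes: x right, y down, z forward; pixel columns grow to the right and rows downward; lengths in mm; the calibration is good to about 2 mm. A picture is of the moment at which its call begins: read the wrist's pose just before it. camera_model takes no time and is no camera call.
- job_done(): hands the job in, once; it reports no verdict.
The state is a dict: "time_s": time; "qpos": joint angles; "qvel": joint speeds; "effort": joint torques, N m; "ee_pos": TCP position; "ee_rot": TCP orientation; "force": force on the tool from outside, world axes, zero at the start; "torque": the same for the moment, N m; "gripper_width": finger opening in mm.
Only numpy, scipy, OpenCV 4.12 (cv2) and the standard library are available. Lean on these libraries where they do the work, as an engineer would, in place of code of your own. Each camera call takes 0.05 s, during which the arm holds its last target. There are 200 camera calls.

TASK

Make up the two check-weight sets for today's balance checks from the brass weights on the grey mat (from largest to smallest 500, 200, 100, 50 and 20 g): the 200 g and 100 g weights go into the blue travel carrier, the 500 g and 50 g weights into the white bench tray, each standing upright in the nest sized for it, the heavier of the two in the wider nest. Then close the travel carrier with the dark grey keeper plate, its large hole over the round pin and its small hole over the diamond pin, until it lies flat on both end blocks. Leave the 20 g weight where it stands, and set everything down rather than dropping it.

Things in the scene. Friction and masses are not known exactly. Their poses are not given: they have to be found in the camera images.
- weight_500g: largest brass knob weight, 500 g, 38 mm in diameter, 60 mm tall, standing loose on the mat; origin at the centre of its underside. Upright cylinder to about 37 mm above the underside, narrowing above to a neck and knob: grip the cylinder
- weight_200g: second largest brass knob weight, 200 g, 30 mm in diameter, 46 mm tall, standing loose on the mat; origin at the centre of its underside. Upright cylinder to about 28 mm above the underside, narrowing above to a neck and knob: grip the cylinder
- weight_100g: third largest brass knob weight, 100 g, 24 mm in diameter, 37 mm tall, standing loose on the mat; origin at the centre of its underside. Upright cylinder to about 22 mm above the underside, narrowing above to a neck and knob: grip the cylinder
- weight_50g: second smallest brass knob weight, 50 g, 20 mm in diameter, 30 mm tall, standing loose on the mat; origin at the centre of its underside. Upright cylinder to about 18 mm above the underside, narrowing above to a neck and knob: grip the cylinder
- weight_20g: smallest brass knob weight, 20 g, 14 mm in diameter and 22 mm tall, standing among the others on the mat; origin at the centre of its underside. It belongs to neither set and stays where it is
- mat: thin light grey mat, 130 x 205 x 3 mm, fixed to the worktop, on which the five weights stand at least 60 mm apart between centres; origin at the centre of its underside
- travel_carrier: blue, fixed; 70 (x) x 156 (y) mm; origin at underside centre. Nests on x=0: 44 mm wide, floor z=6, at y=+24 (200 g); 38 mm wide, floor z=12, at y=-27 (100 g); bed z=18, open at both x sides. End blocks from |y|=52 to 78, tops z=60, each with a steel pin at |y|=65, parallel for 7 mm, then tapered to a 3 mm tip at z=77: round, 12 mm, at y=+65 (red dot); diamond, 9 mm across x, at y=-65
- keeper_plate: loose dark grey plate, 70 (x) x 156 (y) mm, at z=6 to 14 over a black foam pad, 0.16 kg; origin at the pad's underside centre. Black bar grip on top: 14 mm wide (x), 66 long (y), z=14 to 36. Holes on x=0: 14 mm at y=+65 (red dot; round pin), 11 mm at y=-65 (diamond pin); not reversible. Starts within 0.8 rad of the carrier's yaw. Closed: axes parallel, origin 54 mm above the carrier's origin
- bench_tray: low white block on a grey base, fixed, 80 (x) x 132 (y) x 12 mm; origin at the centre of its underside, y along its length, z up. Two round felt-lined nests at x=0, floors at z=6 mm: the wide one, 52 mm in diameter, at y=-28 mm for the 500 g weight; the narrow one, 34 mm in diameter, at y=+30 mm for the 50 g weight
Not all that is in view belongs to the job. What is shaped like the weight_200g but red is not meant. Leave any turquoise look-alike of the weight_50g alone.

How it is judged:
By the outcome, as a careful person would: the job done as asked, in the order asked, and still so for the second after the job is handed in, with the robot touching nothing.
It also fails if it takes over 133 s, if anything falls off the work surface, if the arm or the gripper's body presses on something with over 40 N, if the wrist force passes 120 N, or if a joint passes its speed limit or range.

## Working session

There is one attempt and no reset: what is moved stays moved. The work goes in short steps, Python scripts to look and compute and a tool call to move; the robot and the scene stay as the last step left them, time stands still between calls to the robot, and variables do not carry over. Pictures are saved under pics/ and viewed, about 12 in all and at most 16, crops included, and the job is handed in when it is done.

Besides the shell and the picture viewer there is one more tool, called as name(argument=value, ...), one argument or row to a line, values as JSON. arm_command: Moves the arm, as the interface text tells. Its arguments: {"type":"object","properties":{"deltas":{"type":"string"},"force":{"type":"number"}},"required":["deltas"]}

```bash
mkdir -p pics; ls
python3 - <<'E'
from workcell import *
import cv2
print(state())
for n in("side","top","wrist"):
    print(n,camera_model(n)); cv2.imwrite(f"pics/{n}0.png",grab_frame(n)[:,:,::-1])
E
```

```text
pics
{'time_s': 0.0, 'qpos': array([ 7.04166885e+01,  1.83522059e+01,  8.97066728e+01, -7.16762088e-04,
        7.20439240e+01, -1.14564391e+00]), 'qvel': array([-0.03308188,  0.06169516, -0.06367277,  0.01529065, -0.05510104,
       -0.00318443]), 'effort': array([-5.16793280e-04, -4.12467170e+01, -2.31979591e+01,  7.27270078e-02,
        4.54407837e-02, -1.42550307e-04]), 'ee_pos': array([181.68684478, 545.00490124, 213.11281675]), 'ee_rot': array([-1.79897204e+02, -1.37411177e-03,  1.61562553e+02]), 'force': array([-0.29818871, -0.43836513,  0.28163248]), 'torque': array([-0.03219618, -0.02541837, -0.00914231]), 'gripper_width': 91.04339567198662}
side {'fx': 569.4840095150188, 'fy': 569.4840095150188, 'cx': 314.1906581328677, 'cy': 239.75179401122577, 'k1': -0.03885508320180243, 'rvec': array([ 2.17478634, -0.08791349,  0.03351414]), 'tvec': array([-516.82060835,   -4.99755646, 1227.52509048])}
top {'fx': 592.2309846503167, 'fy': 592.2309846503167, 'cx': 329.4705761696954, 'cy': 251.21789056549164, 'k1': -0.13048208052083232, 'rvec': array([ 2.11606381, -2.16071254,  0.17031165]), 'tvec': array([-125.4173608 ,  507.95605008, 1151.1175584 ])}
wrist {'fx': 339.51541542762965, 'fy': 339.51541542762965, 'cx': 314.53855454464684, 'cy': 242.41692540792334, 'k1': -0.04348529716829692, 'mount': array([[ 1.44278430e-06, -9.64426363e-01, -2.64351642e-01,
         7.34641346e+01],
       [ 9.99999743e-01,  1.90836520e-04, -6.90765471e-04,
         3.40368634e-01],
       [ 7.16640378e-04, -2.64351573e-01,  9.64426115e-01,
        -1.68434725e+02],
       [ 0.00000000e+00,  0.00000000e+00,  0.00000000e+00,
         1.00000000e+00]])}
```

View pics/top0.png

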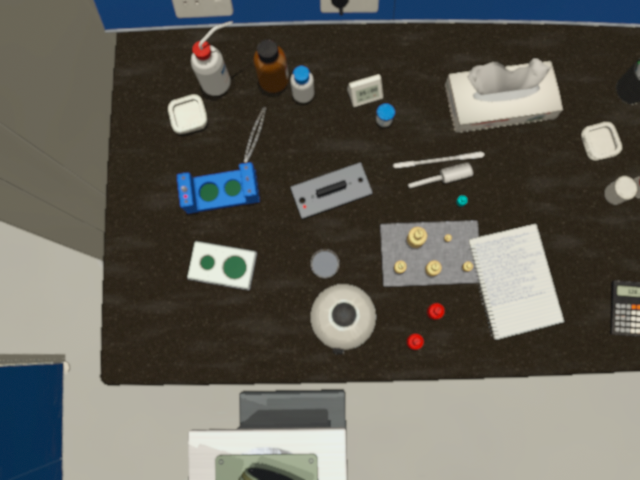

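View pics/side0.png

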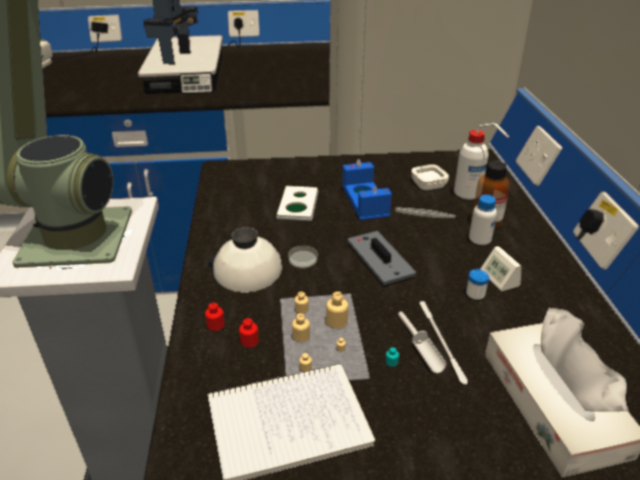

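Top view: brass weights on the mat: 500 g (417,236), 200 g (433,268), 100 g (400,267), 50 g (468,267), 20 g (448,237). The red items at (436,311) and (415,341) and the turquoise one at (462,200) are decoys. Carrier is at (217,190), tray at (222,265) and plate at (331,190).

```bash
cat > h.py <<'E'
from workcell import *
import numpy as np, cv2
from scipy.spatial.transform import Rotation as R
def ext(n):
    "camera->world rotation, camera centre"
    c=camera_model(n)
    if n=="wrist":
        s=state(); A=R.from_euler('xyz',s['ee_rot'],degrees=True).as_matrix(); M=c['mount']
        return c,A@M[:3,:3],A@M[:3,3]+s['ee_pos']
    A=cv2.Rodrigues(c['rvec'])[0]; return c,A.T,-A.T@c['tvec']
def rays(e,uv):
    c,A,o=e; K=np.array([[c['fx'],0,c['cx']],[0,c['fy'],c['cy']],[0,0,1]])
    p=cv2.undistortPoints(np.float64(uv).reshape(-1,1,2),K,np.array([c['k1'],0,0,0,0.]))[:,0]
    return np.c_[p,np.ones(len(p))]@A.T
def onz(e,uv,z):
    d=rays(e,uv); return e[2]+d*((z-e[2][2])/d[:,2:])
def tri(e1,u1,e2,u2):
    "midpoint and gap of two rays"
    a=rays(e1,[u1])[0];b=rays(e2,[u2])[0]; t=np.linalg.lstsq(np.c_[a,-b],e2[2]-e1[2],rcond=None)[0]
    p,q=e1[2]+a*t[0],e2[2]+b*t[1]; return (p+q)/2,np.linalg.norm(p-q)
def proj(e,P):
    c,A,o=e; q=(np.atleast_2d(P)-o)@A; x=q[:,:2]/q[:,2:]; x=x*(1+c['k1']*(x**2).sum(1,keepdims=True))
    return x*[c['fx'],c['fy']]+[c['cx'],c['cy']]
def blobs(im,lo,hi,amin=15):
    m=cv2.inRange(cv2.cvtColor(im,cv2.COLOR_RGB2HSV),lo,hi)
    n,_,s,c=cv2.connectedComponentsWithStats(m); return [(s[i],c[i]) for i in range(1,n) if s[i][4]>=amin]
E
python3 - <<'E'
from h import *
t=cv2.imread("pics/top0.png")[:,:,::-1].copy();s=cv2.imread("pics/side0.png")[:,:,::-1].copy()
et,es=ext("top"),ext("side")
for n,im,e in(("top",t,et),("side",s,es)):
    for st,c in blobs(im,(12,70,120),(32,255,255)): print(n,st,c.round(1),onz(e,[c],20)[0].round(0))
for nm,a,b,z in(("500",(417,234),(337,297),0),("200",(433,266),(301,318),0),("100",(400,265),(301,296),0),("50",(468,265),(306,358),0)):
    print(nm,[x.round(1) if hasattr(x,'round') else x for x in tri(et,a,es,b)])
for nm,u,z in(("carr",[(184,192),(248,182),(208,191),(233,187)],40),("plate",[(302,200),(361,180)],14),("tray",[(207,262),(234,267)],12)): print(nm,onz(et,u,z).round(0).tolist())
a=cv2.resize(t[150:300,165:385],None,fx=3.5,fy=3.5,interpolation=cv2.INTER_CUBIC)
cv2.imwrite("pics/tc.png",a[:,:,::-1])
E
```

```text
top [278  53   5  10  35] [280.4  58.5] [939. -37.  20.]
top [258  61   5   6  16] [260.   63.9] [928.   8.  20.]
top [407 227  20  19 295] [416.9 236. ] [ 536. -317.   20.]
top [444 234   8   8  48] [447.5 237.5] [ 532. -380.   20.]
top [394 261  13  12 128] [399.8 266.5] [ 474. -279.   20.]
top [425 260  17  16 194] [433.2 267.7] [ 470. -347.   20.]
top [462 261  11  11  85] [467.3 266.2] [ 471. -418.   20.]
top [632 305   8   4  26] [635.6 306.6] [ 377. -775.   20.]
side [232  11  14   6  69] [238.5  13.6] [ 288. 1911.   20.]
side [92 16 14  6 76] [98.6 18.7] [-396. 1908.   20.]
side [ 81 164   5   8  16] [ 82.2 166.6] [-59. 301.  20.]
side [477 174   7  11  46] [480.7 179. ] [937. 140.  20.]
side [598 198  21  19 211] [608.  207.4] [1183.  -15.   20.]
side [292 291  18  51 680] [300.9 318.1] [ 471. -318.   20.]
side [326 291  23  38 670] [337.  310.3] [ 535. -304.   20.]
side [336 337  10  15 105] [340.8 343.9] [ 533. -386.   20.]
side [299 353  13  19 193] [305.2 362. ] [ 472. -421.   20.]
500 [array([ 533.9, -311.5,   57.2]), np.float64(0.4)]
200 [array([ 470.5, -343.1,   42.9]), np.float64(0.1)]
100 [array([ 474.5, -277.6,   35.2]), np.float64(0.8)]
50 [array([ 473.4, -418.3,   26.3]), np.float64(0.7)]
carr [[635.0, 162.0, 40.0], [653.0, 29.0, 40.0], [636.0, 112.0, 40.0], [643.0, 60.0, 40.0]]
plate [[619.0, -81.0, 14.0], [660.0, -205.0, 14.0]]
tray [[493.0, 118.0, 12.0], [481.0, 61.0, 12.0]]
```

View pics/tc.png

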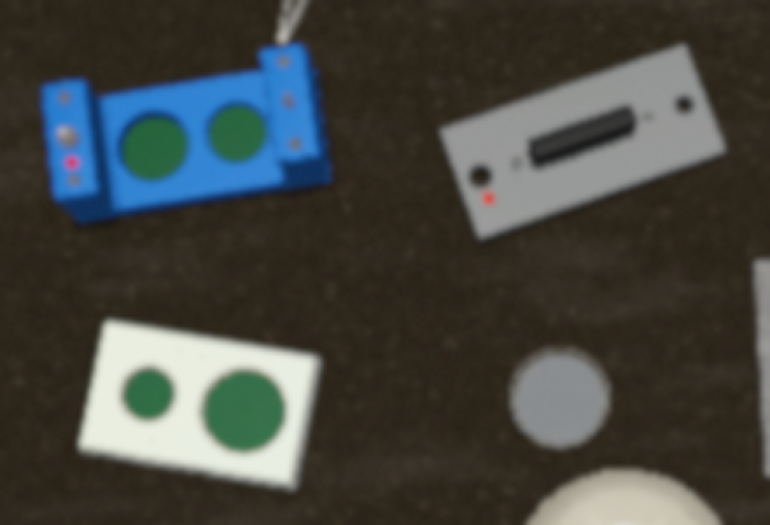

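Enlarged crop: the carrier's round pin and red dot are on its left block, and its wide nest is on the left too. The plate's large hole and red dot are also at its left end, (480,175) in the crop. On the tray the narrow nest is left and the wide one right. Next I'll write a planner helper and take a wrist view.

```bash
cat >> h.py <<'E'
def plan(wps,step=55.,rot=10.0,s=None):
    "wps: (x,y,z,yaw,hand[,step]) from the measured pose; prints rows in the tool frame, 5 to a line"
    s=s or state(); p=s['ee_pos']; q=R.from_euler('xyz',s['ee_rot'],degrees=True); out=[]
    for w in wps:
        t=np.array(w[:3]); Q=R.from_euler('xyz',[180,0,w[3]],degrees=True); st=w[5] if len(w)>5 else step
        rv=(q.inv()*Q).as_rotvec(degrees=True)
        n=max(1,int(np.ceil(np.linalg.norm(t-p)/st)),int(np.ceil(np.linalg.norm(rv)/rot)))
        for i in range(n):
            qi=q*R.from_rotvec(rv*i/n,degrees=True); d=qi.inv().apply((t-p)/n)
            out.append(" ".join(f"{v:.1f}".replace("-0.0","0") if abs(v)<.05 else f"{v:.1f}" for v in (*d,*(rv/n)))+f" {w[4]:g}")
        p,q=t,Q
    for i in range(0,len(out),5): print("; ".join(out[i:i+5]))
E
python3 -c "
from h import *
plan([(570,40,230,97.7,60)])"
```

```text
-44.0 -29.7 -1.3 0 0.0 5.3 60; -46.6 -25.5 -1.4 0 0.0 5.3 60; -48.7 -21.1 -1.4 0 0.0 5.3 60; -50.5 -16.5 -1.4 0 0.0 5.3 60; -51.8 -11.7 -1.4 0 0.0 5.3 60
-52.7 -6.8 -1.4 0 0.0 5.3 60; -53.1 -1.9 -1.4 0 0.0 5.3 60; -53.0 3.0 -1.4 0 0.0 5.3 60; -52.5 7.9 -1.4 0 0.0 5.3 60; -51.5 12.7 -1.4 0 0.0 5.3 60
-50.1 17.5 -1.4 0 0.0 5.3 60; -48.3 22.0 -1.4 0 0.0 5.3 60
```

arm_command(
  deltas="-44 -30 -1.5 0 0 5.3 60; -46.6 -25.5 -1.5 0 0 5.3 60; -48.7 -21 -1.5 0 0 5.3 60; -50.5 -16.5 -1.5 0 0 5.3 60; -52 -12 -1.5 0 0 5.3 60",
)

```text
time_s: 0.78
ee_pos: [344.4, 333.0, 221.4]
ee_rot: [-180.0, 0.0, 134.9]
force: [1.1, -0.2, 0.6]
gripper_width: 60.3
```

arm_command(
  deltas="-53 -7 -1.5 0 0 5.3 60; -53 -2 -1.5 0 0 5.3 60; -53 3 -1.5 0 0 5.3 60; -52.5 8 -1.5 0 0 5.3 60; -51.5 13 -1.5 0 0 5.3 60",
)

```text
time_s: 1.4
ee_pos: [507.1, 122.7, 228.9]
ee_rot: [-180.0, -0.0, 108.4]
force: [-0.0, 1.3, 0.2]
gripper_width: 59.7
```

arm_command(
  deltas="-50 17.5 -1.5 0 0 5.3 60; -48 22 -1.5 0 0 5.3 60; 0 0 0 0 0 0 60; 0 0 0 0 0 0 60",
)

```text
time_s: 1.9
ee_pos: [570.7, 41.0, 231.4]
ee_rot: [-179.9, -0.0, 98.0]
force: [-1.1, 0.5, 0.3]
gripper_width: 59.8
```

Run:
```python
from h import *
import pickle
s=state();e=ext("wrist"); im=grab_frame("wrist"); cv2.imwrite("pics/w1.png",im[:,:,::-1]); pickle.dump(e,open("w1.pkl","wb"))
print(s['ee_pos'].round(1),s['ee_rot'].round(2))
plan([(500,-310,230,90,60)])
```

```text
[570.7  41.  231.4] [-1.7992e+02 -4.0000e-02  9.7960e+01]
-48.3 -17.0 0.2 0 0 1.1 60; -48.6 -16.0 0.2 0 0 1.1 60; -49.0 -15.0 0.2 0 0 1.1 60; -49.2 -14.1 0.2 0 0 1.1 60; -49.5 -13.1 0.2 0 0 1.1 60
-49.8 -12.1 0.2 0 0 1.1 60; -50.0 -11.1 0.2 0 0 1.1 60
```

View pics/w1.png

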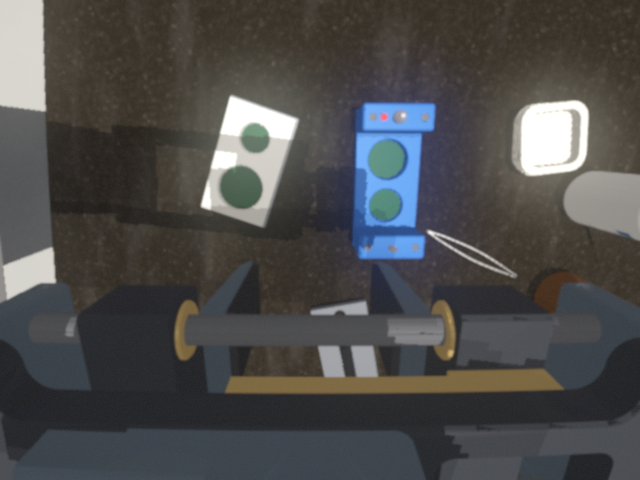

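Wrist view: tray nests are at (255,137) and (241,187), carrier nests at (387,159) and (385,205). The red dot is at (384,117), the round pin at (400,117) and the diamond pin at about (392,248). The gripper hides the lower part of the frame.

Run:
```python
from h import *
import pickle
e=pickle.load(open("w1.pkl","rb")); im=cv2.imread("pics/w1.png")[:,:,::-1].copy(); t=cv2.imread("pics/top0.png")[:,:,::-1].copy(); et=ext("top")
for n,i,E in(("w",im[:270],e),("t",t,et)):
  for z,(st,c) in [(None,b) for b in blobs(i,(60,60,25),(92,255,140),60)]:
    print(n,st,c.round(1),[onz(E,[c],z)[0][:2].round(1).tolist() for z in(6,12,18)])
# heights of carrier tops / tray edges by two views
G=lambda i,lo,hi,a:blobs(i,lo,hi,a)
for n,i in(("w",im[:290]),("t",t)):
  for st,c in G(i,(165,90,120),(180,255,255),3)+G(i,(0,120,150),(8,255,255),3): print("red",n,st,c.round(1))
cv2.imwrite("pics/c1.png",cv2.resize(im[90:270,330:450],None,fx=4,fy=3.3,interpolation=cv2.INTER_CUBIC)[:,:,::-1])
plan([(500,-400,230,90,60)])
```

```text
w [371 191  29  28 421] [387.  207.8] [[654.3, 61.2], [652.9, 62.1], [651.5, 62.9]]
w [232 198  24   8  76] [245.  202.2] [[488.9, 44.6], [490.0, 45.7], [491.1, 46.8]]
t [225 181  16  15 181] [232.4 187.7] [[651.4, 66.8], [649.7, 65.8], [648.0, 64.8]]
t [200 184  18  17 239] [208.7 191.8] [[643.6, 117.4], [642.0, 116.1], [640.4, 114.9]]
t [456 194  13  13  70] [461.3 200.9] [[612.6, -417.0], [611.1, -415.6], [609.7, -414.2]]
t [201 256  13  13 134] [207.1 262.2] [[493.0, 118.5], [492.2, 117.3], [491.3, 116.0]]
t [224 257  22  21 370] [234.4 267. ] [[481.8, 61.3], [481.0, 60.4], [480.1, 59.4]]
red w [381 114   6   6  30] [383.7 116.5]
red t [193  42  17  15 180] [200.8  49.5]
red t [304 206   2   2   3] [304.3 206.3]
red t [429 304  15  15 177] [436.2 310.7]
red t [408 334  15  15 181] [415.2 341.1]
-47.5 -14.6 0.2 0 0 0.9 60; -47.7 -13.9 0.2 0 0 0.9 60; -47.9 -13.1 0.2 0 0 0.9 60; -48.1 -12.4 0.2 0 0 0.9 60; -48.3 -11.6 0.2 0 0 0.9 60
-48.5 -10.9 0.2 0 0 0.9 60; -48.6 -10.1 0.2 0 0 0.9 60; -48.8 -9.4 0.2 0 0 0.9 60; -48.9 -8.6 0.2 0 0 0.9 60
```

View pics/c1.png

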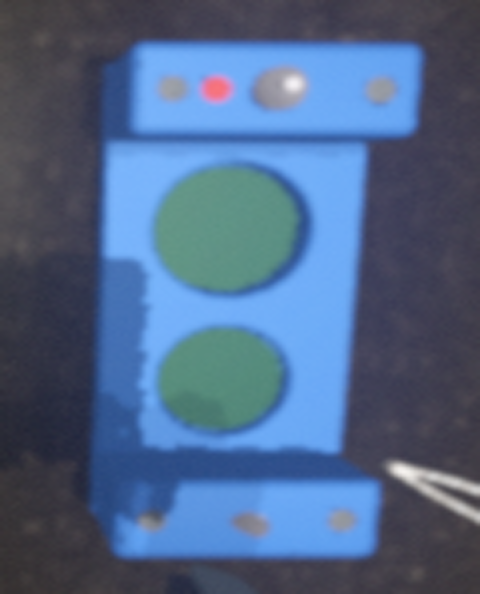

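Crop: the end-block screws give clean symmetry centres, and the pins sit midway between them. Round pin is at (399,117), diamond pin at (391.5,248). Nest rims are centred at (388,159) and (386,205).

Run:
```python
from h import *
import pickle
e=pickle.load(open("w1.pkl","rb")); et=ext("top")
P=onz(e,[(399.1,116.9),(391.5,247.7)],60)[:,:2]; N=onz(e,[(387.9,159.1),(386,204.8)],18)[:,:2]
print(P.round(1),N.round(1)); d=P[0]-P[1]; print("len",np.linalg.norm(d),"yaw",np.degrees(np.arctan2(d[1],d[0]))-90,"c",P.mean(0)); 
d=N[0]-N[1]; print("nests len",np.linalg.norm(d),np.degrees(np.arctan2(d[1],d[0]))-90)
# heights: top-crop pixels/3.5+(165,150)
T=lambda x,y:(165+x/3.5,150+y/3.5)
for n,a,b in(("reddot",T(71,163),(383.7,116.5)),("diam",T(288,100),(392,248)),("nest+",(208.7,191.8),(387,158.7)),("nest-",(232.4,187.7),(385.5,204.5)),("tray n",(207.1,262.2),(255,137)),("tray w",(234.4,267),(241,187))): 
    p,g=tri(et,a,e,b); print(n,p.round(1),round(g,1))
print(onz(e,[(255,137),(241,187)],12).round(1))
```

```text
[[636.5 156. ]
 [654.5  27.9]] [[642.2 116. ]
 [649.8  66. ]]
len 129.34196684649174 yaw 7.985342358496837 c [645.5082013   91.90662399]
nests len 50.55785757602673 8.589735253930513
reddot [622.5 155.2  53.9] 1.2
diam [655.   27.6  59.8] 0.3
nest+ [642.7 116.4  10.2] 0.3
nest- [650.1  65.6  12.2] 0.9
tray n [493.2 119.1   4. ] 0.3
tray w [482.2  61.5   4. ] 0.4
[[494.5 119.1  12. ]
 [483.9  62.5  12. ]]
```

arm_command(
  deltas="-47.5 -14.5 0.2 0 0 0.9 60; -47.7 -14 0.2 0 0 0.9 60; -48 -13 0.2 0 0 0.9 60; -48 -12.4 0.2 0 0 0.9 60; -48.3 -11.6 0.2 0 0 0.9 60",
)

```text
time_s: 2.58
ee_pos: [531.3, -204.2, 231.3]
ee_rot: [180.0, -0.0, 93.6]
force: [0.6, 0.1, 0.3]
gripper_width: 60.1
```

arm_command(
  deltas="-48.5 -11 0.2 0 0 0.9 60; -48.6 -10 0.2 0 0 0.9 60; -48.8 -9.4 0.2 0 0 0.9 60; -49 -8.6 0.2 0 0 0.9 60; 0 0 0 0 0 0 60",
)

```text
time_s: 3.2
ee_pos: [499.5, -402.1, 229.6]
ee_rot: [-180.0, 0.0, 89.8]
force: [-0.1, 0.5, 0.2]
gripper_width: 60.3
```

arm_command(
  deltas="0 0 0 0 0 0 60",
)

```text
time_s: 3.32
ee_pos: [500.3, -399.0, 230.1]
ee_rot: [-180.0, -0.1, 89.9]
force: [0.1, 0.2, 0.4]
gripper_width: 60.0
```

Run:
```python
from h import *
import pickle
s=state();e=ext("wrist"); im=grab_frame("wrist"); cv2.imwrite("pics/w2.png",im[:,:,::-1]); pickle.dump(e,open("w2.pkl","wb"))
print(s['ee_pos'].round(1),s['ee_rot'].round(2))
for st,c in blobs(im[:300],(12,70,90),(32,255,255)): print(st,c.round(1),onz(e,[c],20)[0].round(0))
```

```text
[ 500.3 -399.   230.1] [-1.7999e+02 -7.0000e-02  8.9940e+01]
[278  94  23  25 216] [287.2 107.5] [ 473. -281.   20.]
[328 122  37  37 541] [345.4 140.4] [ 535. -315.   20.]
[272 157  28  28 613] [285.3 170.8] [ 469. -347.   20.]
[337 196  12  12 119] [342.7 201.5] [ 533. -381.   20.]
[283 225  15  17 204] [290.  233.3] [ 473. -417.   20.]
```

View pics/w2.png

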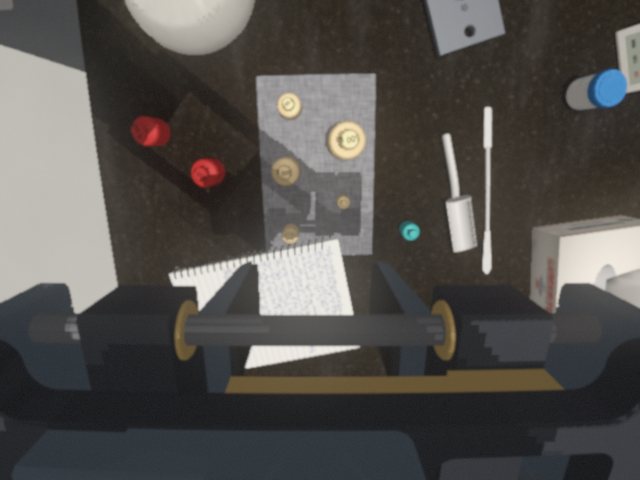

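Wrist view: 100 g (287,107), 500 g (345,140), 200 g (285,171), 20 g (343,202), 50 g (290,233). The red decoys are at (150,130) and (207,173), the turquoise one at (410,231). I'll confirm with a crop, check heights and plan the first pick.

Run:
```python
from h import *
import pickle
e=pickle.load(open("w2.pkl","rb")); et=ext("top"); im=cv2.imread("pics/w2.png")
t=cv2.imread("pics/top0.png")[215:295,370:490]
a=cv2.resize(im[60:270,240:390],None,fx=2.8,fy=2.8,interpolation=cv2.INTER_CUBIC); b=cv2.resize(t,None,fx=3,fy=3,interpolation=cv2.INTER_CUBIC)
o=np.zeros((588,780,3),np.uint8); o[:a.shape[0],:a.shape[1]]=a; o[:b.shape[0],420:]=b; cv2.imwrite("pics/c2.png",o)
for n,u,v in(("500",(417,234),(349,139)),("200",(433.2,265.8),(285.5,171.5)),("100",(400,265),(289,104.5)),("50",(468,265),(290.5,234))):
    p,g=tri(et,u,e,v); print(n,p.round(1),round(g,1))
plan([(470,-347,120,90,46),(470,-347,18.5,90,46,25)])
```

```text
500 [ 536.4 -313.9   42. ] 0.3
200 [ 471.4 -345.8   35.1] 1.9
100 [ 475.6 -278.9   27.1] 1.0
50 [ 473.8 -418.9   20.1] 1.7
17.2 -10.2 36.8 0.0 0 0 46; 17.2 -10.2 36.8 0.0 0 0 46; 17.2 -10.2 36.8 0.0 0 0 46; 0.0 0 20.3 0.0 0.0 0.0 46; 0.0 0 20.3 0.0 0.0 0.0 46
0.0 0 20.3 0.0 0.0 0.0 46; 0.0 0 20.3 0.0 0.0 0.0 46; 0.0 0 20.3 0.0 0.0 0.0 46
```

View pics/c2.png

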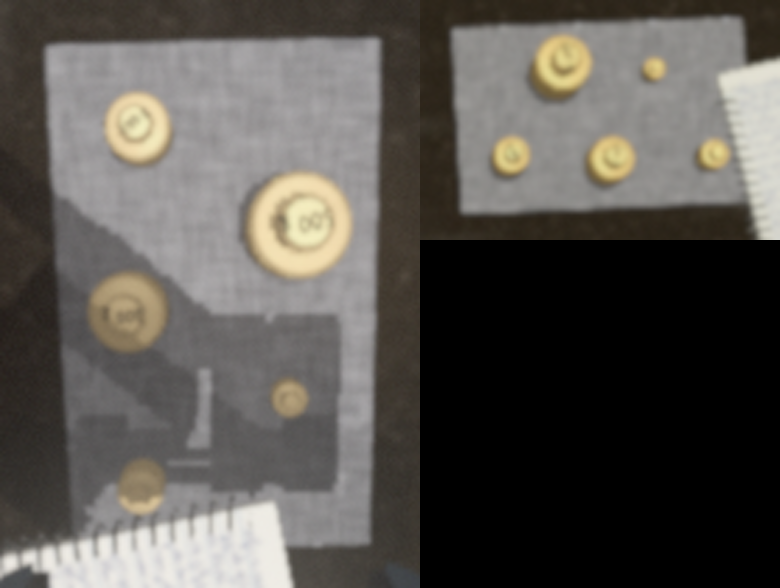

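Crop: diameters rank clearly 500 > 200 > 100 > 50 > 20. The 200 g is the mid-left brass weight at (285,171) in w2. I'll pick it.

arm_command(
  deltas="17.3 -10 36.8 0 0 0 46; 17.3 -10 36.8 0 0 0 46; 17.3 -10 36.8 0 0 0 46; 0 0 21 0 0 0 46; 0 0 21 0 0 0 46",
  force=20,
)

```text
time_s: 4.0
ee_pos: [470.6, -346.4, 77.5]
ee_rot: [180.0, -0.0, 90.0]
force: [-0.2, -0.2, 0.3]
gripper_width: 45.8
```

arm_command(
  deltas="0 0 21 0 0 0 46; 0 0 20 0 0 0 46; 0 0 18.5 0 0 0 46; 0 0 0 0 0 0 46; 0 0 0 0 0 0 46",
)

```text
time_s: 4.62
ee_pos: [471.0, -348.1, 19.2]
ee_rot: [179.9, 0.0, 89.9]
force: [0.3, 0.1, 0.1]
gripper_width: 45.9
```

arm_command(
  deltas="0 0 0 0 0 0 20; 0 0 0 0 0 0 20; 0 0 0 0 0 0 20; 0 0 0 0 0 0 20",
)

```text
time_s: 5.12
ee_pos: [470.1, -348.7, 18.9]
ee_rot: [180.0, 0.0, 89.9]
force: [-2.8, 2.3, 5.4]
gripper_width: 28.9
```

Run:
```python
from h import *
s=state();print(s['ee_pos'].round(1),s['ee_rot'].round(2),s['gripper_width'],s['force'])
x,y,z=s['ee_pos']
plan([(x,y,z+80,90,20,40),(560,-100,190,94,20),(642,116,140,98.1,20),(642,116,45,98.1,20,30)])
```

```text
[ 470.1 -348.7   18.9] [179.99   0.    89.85] 28.866640903130868 [-2.81304289  2.29322505  5.42293002]
0 0.0 -40.0 0.0 0.0 -0.1 20; 0 0.0 -40.0 0.0 0.0 -0.1 20; 41.5 15.0 -15.2 0.0 0.0 -0.7 20; 41.3 15.5 -15.2 0.0 0.0 -0.7 20; 41.1 15.9 -15.2 0.0 0.0 -0.7 20
40.9 16.4 -15.2 0.0 0.0 -0.7 20; 40.7 16.9 -15.2 0.0 0.0 -0.7 20; 40.5 17.4 -15.2 0.0 0.0 -0.7 20; 42.0 19.4 10.0 0 0.0 -0.8 20; 41.7 20.0 10.0 0 0.0 -0.8 20
41.4 20.6 10.0 0 0.0 -0.8 20; 41.1 21.2 10.0 0 0.0 -0.8 20; 40.8 21.7 10.0 0 0.0 -0.8 20; 0 0 23.8 0.0 0.0 0.0 20; 0 0 23.8 0.0 0.0 0.0 20
0 0 23.8 0.0 0.0 0.0 20; 0 0 23.8 0.0 0.0 0.0 20
```

arm_command(
  deltas="0 0 -40 0 0 0 20; 0 0 -40 0 0 0 20; 41.5 15 -15 0 0 -0.7 20; 41.5 15.5 -15 0 0 -0.7 20; 41 16 -15 0 0 -0.7 20",
)

```text
time_s: 5.75
ee_pos: [515.6, -223.0, 143.2]
ee_rot: [-180.0, -0.0, 91.9]
force: [0.1, -0.4, -2.4]
gripper_width: 28.4
```

arm_command(
  deltas="41 16.5 -15 0 0 -0.7 20; 40.5 17 -15 0 0 -0.7 20; 40.5 17.5 -15 0 0 -0.7 20; 42 19.5 10 0 0 -0.8 20; 41.7 20 10 0 0 -0.8 20",
)

```text
time_s: 6.38
ee_pos: [594.1, -12.0, 167.8]
ee_rot: [180.0, -0.0, 95.7]
force: [1.0, -0.9, -2.7]
gripper_width: 28.5
```

arm_command(
  deltas="41.5 20.5 10 0 0 -0.8 20; 41 21 10 0 0 -0.8 20; 40.8 21.7 10 0 0 -0.8 20; 0 0 24 0 0 0 20; 0 0 24 0 0 0 20",
)

```text
time_s: 7.0
ee_pos: [642.4, 117.1, 88.7]
ee_rot: [-180.0, -0.0, 98.1]
force: [0.3, -0.7, -2.1]
gripper_width: 29.1
```

arm_command(
  deltas="0 0 24 0 0 0 20; 0 0 0 0 0 0 20; 0 0 0 0 0 0 20",
)

```text
time_s: 7.38
ee_pos: [643.2, 116.2, 66.8]
ee_rot: [179.9, -0.0, 98.0]
force: [-0.6, -0.0, -1.2]
gripper_width: 29.0
```

Run:
```python
from h import *
s=state();print(s['ee_pos'].round(1),s['ee_rot'].round(2),s['gripper_width'],s['force'])
plan([(642,116,45,98.1,20,30),(642,116,21.5,98.1,20,8)])
cv2.imwrite("pics/w3.png",grab_frame("wrist")[:,:,::-1])
```

```text
[643.2 116.2  66.8] [ 1.7993e+02 -1.0000e-02  9.8050e+01] 29.013834184885937 [-0.56997214 -0.02163336 -1.20645506]
-0.1 -1.2 21.8 0.1 0 -0.1 20; 0 0 7.8 0.0 0.0 0.0 20; 0 0 7.8 0.0 0.0 0.0 20; 0 0 7.8 0.0 0.0 0.0 20
```

View pics/w3.png

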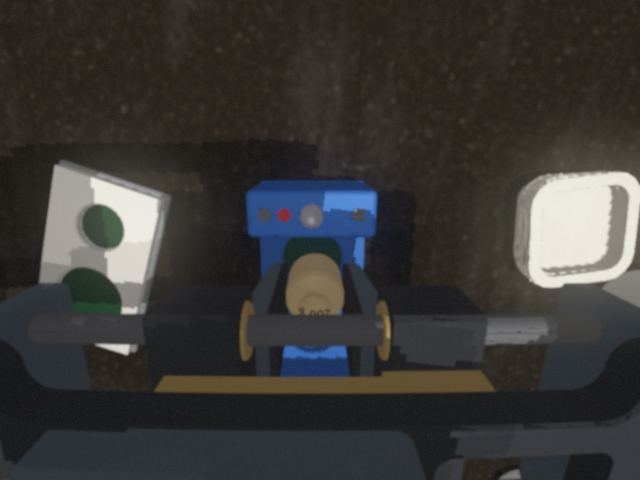

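The 200 g is held upright, its own marking visible at (313,312), over the green wide nest. Lowering.

arm_command(
  deltas="-1 -1 20 0 0 0 20; 0 0 12 0 0 0 20; 0 0 6 0 0 0 20; 0 0 4 0 0 0 20; 0 0 2 0 0 0 20",
)

```text
time_s: 8.05
ee_pos: [642.0, 115.1, 22.4]
ee_rot: [180.0, -0.0, 98.1]
force: [0.4, -0.3, -2.3]
gripper_width: 28.7
```

arm_command(
  deltas="0 0 0.5 0 0 0 20; 0 0 0 0 0 0 20; 0 0 0 0 0 0 20",
)

```text
time_s: 8.43
ee_pos: [641.9, 115.1, 22.0]
ee_rot: [180.0, -0.0, 98.1]
force: [0.3, -0.1, -1.3]
gripper_width: 28.8
```

arm_command(
  deltas="0 0 0.5 0 0 0 20; 0 0 0 0 0 0 20",
)

```text
time_s: 8.68
ee_pos: [641.9, 115.1, 22.0]
ee_rot: [180.0, -0.0, 98.1]
force: [-1.4, -0.6, 3.0]
gripper_width: 29.2
```

arm_command(
  deltas="0 0 0.5 0 0 0 20; 0 0 0 0 0 0 20",
)

```text
time_s: 8.93
ee_pos: [641.9, 115.1, 21.9]
ee_rot: [179.9, -0.0, 98.1]
force: [-2.1, 0.2, 7.3]
gripper_width: 29.0
```

arm_command(
  deltas="0 0 0.5 0 0 0 20; 0 0 0 0 0 0 20",
)

```text
time_s: 9.18
ee_pos: [642.0, 115.1, 21.9]
ee_rot: [179.9, -0.0, 98.1]
force: [-2.6, -0.5, 9.2]
gripper_width: 28.9
```

Contact at z=21.9, as expected. Releasing, then on to the 100 g.

arm_command(
  deltas="0 0 -1 0 0 0 46; 0 0 0 0 0 0 46; 0 0 0 0 0 0 46; 0 0 -15 0 0 0 46; 0 0 -30 0 0 0 46",
)

```text
time_s: 9.8
ee_pos: [641.0, 114.9, 66.2]
ee_rot: [-179.8, -0.0, 98.1]
force: [1.0, 0.9, -0.2]
gripper_width: 45.6
```

arm_command(
  deltas="0 0 -40 0 0 0 46; 0 0 -40 0 0 0 46; 0 0 0 0 0 0 46",
)

```text
time_s: 10.18
ee_pos: [644.2, 115.5, 151.3]
ee_rot: [179.5, -0.0, 98.1]
force: [0.1, 0.4, 0.4]
gripper_width: 45.5
```

Run:
```python
from h import *
s=state();print(s['ee_pos'].round(1),s['ee_rot'].round(2),s['gripper_width'],s['force'].round(1))
plan([(560,-100,190,94,40),(474.5,-280,110,90,40),(474.5,-280,40,90,40,25)])
```

```text
[644.2 115.5 151.3] [ 1.7946e+02 -2.0000e-02  9.8060e+01] 45.48088229691339 [0.1 0.4 0.4]
-40.3 -22.7 -8.0 0.1 0 0.8 40; -40.6 -22.1 -7.9 0.1 0 0.8 40; -40.9 -21.5 -7.9 0.1 0 0.8 40; -41.2 -21.0 -7.8 0.1 0 0.8 40; -41.5 -20.4 -7.8 0.1 0 0.8 40
-43.4 -24.5 20.0 0 0 1.0 40; -43.8 -23.7 20.0 0 0 1.0 40; -44.2 -22.9 20.0 0 0 1.0 40; -44.6 -22.2 20.0 0 0 1.0 40; 0.0 0 23.3 0.0 0.0 0.0 40
0.0 0 23.3 0.0 0.0 0.0 40; 0.0 0 23.3 0.0 0.0 0.0 40
```

arm_command(
  deltas="-40.3 -22 -8 0 0 0.8 40; -40.6 -22 -8 0 0 0.8 40; -41 -21.5 -8 0 0 0.8 40; -41 -21 -8 0 0 0.8 40; -41.5 -20.4 -8 0 0 0.8 40",
)

```text
time_s: 10.8
ee_pos: [557.3, -101.3, 185.9]
ee_rot: [-179.9, -0.0, 94.0]
force: [0.2, -0.4, 0.4]
gripper_width: 40.1
```

arm_command(
  deltas="-43.4 -24.5 20 0 0 1 40; -43.8 -23.7 20 0 0 1 40; -44.2 -23 20 0 0 1 40; -44.6 -22.2 20 0 0 1 40; 0 0 23 0 0 0 40",
)

```text
time_s: 11.42
ee_pos: [471.3, -282.8, 82.3]
ee_rot: [-180.0, 0.0, 89.8]
force: [0.4, 0.6, 0.0]
gripper_width: 40.2
```

arm_command(
  deltas="0 0 23 0 0 0 40; 0 0 18 0 0 0 40; 0 0 0 0 0 0 40; 0 0 0 0 0 0 40",
)

```text
time_s: 11.92
ee_pos: [473.3, -280.2, 42.6]
ee_rot: [180.0, 0.0, 90.1]
force: [-0.5, 0.3, 1.2]
gripper_width: 40.0
```

Run:
```python
from h import *
s=state();print(s['ee_pos'].round(1),s['ee_rot'].round(2),s['gripper_width'],s['force'].round(1))
plan([(474.5,-280,12.5,90,40,12)])
```

```text
[ 473.3 -280.2   42.6] [1.7997e+02 1.0000e-02 9.0060e+01] 39.962702633925886 [-0.5  0.3  1.2]
0.1 0.4 10.1 0.0 0.0 0.0 40; 0.1 0.4 10.0 0.0 0.0 0.0 40; 0.1 0.4 10.0 0.0 0.0 0.0 40
```

arm_command(
  deltas="0 0.5 12 0 0 0 40; 0 0.5 12 0 0 0 40; 0 0 6 0 0 0 40; 0 0 0 0 0 0 40; 0 0 0 0 0 0 15",
  force=15,
)

```text
time_s: 12.55
ee_pos: [474.2, -280.2, 12.3]
ee_rot: [180.0, 0.0, 90.1]
force: [0.5, 0.5, 0.4]
gripper_width: 32.3
```

arm_command(
  deltas="0 0 0 0 0 0 15; 0 0 0 0 0 0 15; 0 0 0 0 0 0 15",
)

```text
time_s: 12.92
ee_pos: [474.2, -280.2, 12.5]
ee_rot: [180.0, 0.0, 90.1]
force: [0.5, 0.2, 1.4]
gripper_width: 23.4
```

Run:
```python
from h import *
s=state();print(s['ee_pos'].round(1),s['ee_rot'].round(2),s['gripper_width'],s['force'].round(1))
x,y,z=s['ee_pos']
plan([(x,y,z+80,90,15,40),(560,-100,190,94,15),(649.5,65.5,140,98.1,15),(649.5,65.5,55,98.1,15,30)])
```

```text
[ 474.2 -280.2   12.5] [1.7997e+02 2.0000e-02 9.0070e+01] 23.448041586946893 [0.5 0.2 1.4]
0 0.0 -40.0 0.0 0.0 0.0 15; 0 0.0 -40.0 0.0 0.0 0.0 15; 36.0 17.2 -19.5 0.0 0.0 -0.8 15; 35.8 17.7 -19.5 0.0 0.0 -0.8 15; 35.6 18.2 -19.5 0.0 0.0 -0.8 15
35.3 18.6 -19.5 0.0 0.0 -0.8 15; 35.0 19.1 -19.5 0.0 0.0 -0.8 15; 39.7 25.2 12.5 0 0.0 -1.0 15; 39.3 25.9 12.5 0 0.0 -1.0 15; 38.8 26.6 12.5 0 0.0 -1.0 15
38.3 27.3 12.5 0 0.0 -1.0 15; 0 0 28.3 0.0 0.0 0.0 15; 0 0 28.3 0.0 0.0 0.0 15; 0 0 28.3 0.0 0.0 0.0 15
```

arm_command(
  deltas="0 0 -40 0 0 0 15; 0 0 -40 0 0 0 15; 36 17 -19.5 0 0 -0.8 15; 36 17.7 -19.5 0 0 -0.8 15; 35.6 18 -19.5 0 0 -0.8 15",
)

```text
time_s: 13.55
ee_pos: [525.2, -170.6, 151.2]
ee_rot: [-180.0, -0.0, 92.5]
force: [0.5, -0.3, -1.1]
gripper_width: 23.6
```

arm_command(
  deltas="35.3 18.6 -19.5 0 0 -0.8 15; 35 19 -19.5 0 0 -0.8 15; 39.7 25.2 12.5 0 0 -1 15; 39.3 26 12.5 0 0 -1 15; 38.8 26.6 12.5 0 0 -1 15",
)

```text
time_s: 14.18
ee_pos: [626.6, 26.0, 151.7]
ee_rot: [-180.0, 0.0, 97.1]
force: [0.4, -0.8, -1.4]
gripper_width: 23.5
```

arm_command(
  deltas="38.3 27.3 12.5 0 0 -1 15; 0 0 28 0 0 0 15; 0 0 28 0 0 0 15; 0 0 28 0 0 0 15; 0 0 0 0 0 0 15",
)

```text
time_s: 14.8
ee_pos: [646.5, 65.8, 53.1]
ee_rot: [-179.6, -0.0, 98.1]
force: [1.1, 0.6, -0.2]
gripper_width: 23.3
```

arm_command(
  deltas="0 0 0 0 0 0 15; 0 0 0 0 0 0 15",
)

```text
time_s: 15.05
ee_pos: [649.7, 66.0, 57.3]
ee_rot: [179.8, 0.0, 98.1]
force: [-0.3, 0.4, -1.7]
gripper_width: 23.6
```

Run:
```python
from h import *
s=state();print(s['ee_pos'].round(1),s['ee_rot'].round(2),s['gripper_width'],s['force'].round(1))
plan([(649.5,65.5,22.5,98.1,15,8)])
```

```text
[649.7  66.   57.3] [179.84   0.    98.05] 23.63679956643239 [-0.3  0.4 -1.7]
-0.1 -0.1 7.0 0.0 0.0 0 15; -0.1 -0.1 7.0 0.0 0.0 0 15; -0.1 -0.1 7.0 0.0 0.0 0 15; -0.1 -0.1 7.0 0.0 0.0 0 15; -0.1 0 7.0 0.0 0.0 0 15
```

arm_command(
  deltas="0 0 12 0 0 0 15; 0 0 11 0 0 0 15; 0 0 6 0 0 0 15; 0 0 4 0 0 0 15; 0 0 1.5 0 0 0 15",
)

```text
time_s: 15.68
ee_pos: [648.4, 65.9, 21.4]
ee_rot: [-180.0, -0.0, 98.1]
force: [-2.5, -0.2, 6.1]
gripper_width: 23.3
```

arm_command(
  deltas="0 0 0.5 0 0 0 15; 0 0 0 0 0 0 15; 0 0 0 0 0 0 15",
)

```text
time_s: 16.05
ee_pos: [648.4, 65.9, 21.4]
ee_rot: [-180.0, -0.0, 98.1]
force: [-3.6, -0.5, 5.5]
gripper_width: 23.5
```

arm_command(
  deltas="0 0 0.5 0 0 0 15; 0 0 0 0 0 0 15",
)

```text
time_s: 16.3
ee_pos: [648.5, 66.0, 21.4]
ee_rot: [180.0, -0.0, 98.1]
force: [-3.3, -0.1, 8.0]
gripper_width: 23.4
```

arm_command(
  deltas="0 0 0.5 0 0 0 15; 0 0 0 0 0 0 15",
)

```text
time_s: 16.55
ee_pos: [648.5, 66.0, 21.4]
ee_rot: [180.0, -0.0, 98.1]
force: [-5.1, -1.3, 10.0]
gripper_width: 24.0
```

arm_command(
  deltas="0 0 -1 0 0 0 38; 0 0 0 0 0 0 38; 0 0 0 0 0 0 38; 0 0 -15 0 0 0 38; 0 0 -30 0 0 0 38",
)

```text
time_s: 17.18
ee_pos: [648.0, 65.9, 65.7]
ee_rot: [-179.9, -0.0, 98.1]
force: [0.1, -0.4, 0.3]
gripper_width: 38.1
```

arm_command(
  deltas="0 0 -40 0 0 0 56; 0 0 -40 0 0 0 56; 0 0 -10 0 0 0 56; 0 0 0 0 0 0 56; 0 0 0 0 0 0 56",
)

```text
time_s: 17.8
ee_pos: [647.6, 65.9, 153.9]
ee_rot: [-179.8, -0.0, 98.1]
force: [-0.3, 0.3, 0.3]
gripper_width: 56.0
```

Run:
```python
from h import *
s=state();print(s['ee_pos'].round(1),s['ee_rot'].round(2),s['gripper_width'],s['force'].round(1))
plan([(590,-100,170,94,56),(535.5,-315,120,90,56),(535.5,-315,60,90,56,20)])
```

```text
[647.6  65.9 153.9] [-1.7981e+02 -2.0000e-02  9.8060e+01] 55.97600218342556 [-0.3  0.3  0.3]
-39.0 -20.1 -4.0 0 0 1.0 56; -39.4 -19.4 -4.0 0 0 1.0 56; -39.7 -18.7 -4.0 0 0 1.0 56; -40.0 -18.0 -4.0 0 0 1.0 56; -42.1 -13.9 10.0 0 0 0.8 56
-42.3 -13.3 10.0 0 0 0.8 56; -42.5 -12.7 10.0 0 0 0.8 56; -42.7 -12.1 10.0 0 0 0.8 56; -42.8 -11.5 10.0 0 0 0.8 56; 0.0 0 20.0 0.0 0.0 0.0 56
0.0 0 20.0 0.0 0.0 0.0 56; 0.0 0 20.0 0.0 0.0 0.0 56
```

arm_command(
  deltas="-39 -20 -4 0 0 1 56; -39.4 -19.4 -4 0 0 1 56; -39.7 -18.7 -4 0 0 1 56; -40 -18 -4 0 0 1 56; -42 -14 10 0 0 0.8 56",
)

```text
time_s: 18.42
ee_pos: [579.5, -143.9, 161.0]
ee_rot: [-180.0, -0.0, 93.2]
force: [-0.4, 1.2, -0.4]
gripper_width: 56.1
```

arm_command(
  deltas="-42.3 -13.3 10 0 0 0.8 56; -42.5 -12.7 10 0 0 0.8 56; -42.7 -12 10 0 0 0.8 56; -42.8 -11.5 10 0 0 0.8 56; 0 0 20 0 0 0 56",
)

```text
time_s: 19.05
ee_pos: [535.6, -317.6, 100.1]
ee_rot: [-179.9, 0.0, 89.8]
force: [-0.9, -0.3, -0.6]
gripper_width: 56.2
```

arm_command(
  deltas="0 0 18 0 0 0 56; 0 0 0 0 0 0 56; 0 0 0 0 0 0 56; 0 0 0 0 0 0 56",
)

```text
time_s: 19.55
ee_pos: [537.3, -314.8, 84.4]
ee_rot: [179.9, 0.0, 90.1]
force: [-0.8, -0.1, 1.1]
gripper_width: 55.8
```

Run:
```python
from h import *
s=state();print(s['ee_pos'].round(1),s['ee_rot'].round(2),s['gripper_width'],s['force'].round(1))
plan([(535.5,-315,15,90,56,18)])
```

```text
[ 537.3 -314.8   84.4] [1.7994e+02 3.0000e-02 9.0080e+01] 55.79301948505084 [-0.8 -0.1  1.1]
0 -0.5 17.3 0.0 0.0 0.0 56; 0 -0.5 17.3 0.0 0.0 0.0 56; 0 -0.5 17.3 0.0 0.0 0.0 56; -0.1 -0.4 17.3 0.0 0.0 0.0 56
```

arm_command(
  deltas="0 -1 18 0 0 0 56; 0 -0.5 18 0 0 0 56; 0 0 18 0 0 0 56; 0 0 12 0 0 0 56; 0 0 3 0 0 0 56",
  force=30,
)

```text
time_s: 20.18
ee_pos: [535.0, -314.5, 13.9]
ee_rot: [-179.9, -0.0, 90.1]
force: [-0.8, -0.3, -0.5]
gripper_width: 56.0
```

arm_command(
  deltas="0 0 0 0 0 0 56; 0 0 0 0 0 0 28; 0 0 0 0 0 0 28; 0 0 0 0 0 0 28; 0 0 0 0 0 0 28",
)

```text
time_s: 20.8
ee_pos: [534.3, -314.7, 15.2]
ee_rot: [-179.9, -0.0, 90.1]
force: [-4.9, -0.9, 6.0]
gripper_width: 36.7
```

Run:
```python
from h import *
s=state();print(s['ee_pos'].round(1),s['ee_rot'].round(2),s['gripper_width'],s['force'].round(1))
x,y,z=s['ee_pos']
plan([(x,y,z+100,90,28,40),(540,-80,190,85,28),(483.5,62,140,79,28),(483.5,62,60,79,28,25)])
```

```text
[ 534.3 -314.7   15.2] [-1.7991e+02 -1.0000e-02  9.0080e+01] 36.745067419275735 [-4.9 -0.9  6. ]
0.0 -0.1 -33.3 0 0 0.0 28; 0.0 0 -33.3 0 0 0.0 28; 0.0 0 -33.3 0 0 0.0 28; 46.9 1.1 -15.0 0.0 0 1.0 28; 47.0 0.3 -15.0 0.0 0 1.0 28
47.0 -0.5 -15.0 0.0 0 1.0 28; 46.9 -1.3 -15.0 0.0 0 1.0 28; 46.9 -2.1 -15.0 0.0 0 1.0 28; 45.5 -22.9 16.7 0.0 0 2.0 28; 44.7 -24.5 16.7 0.0 0 2.0 28
43.8 -26.0 16.7 0.0 0 2.0 28; 0.0 0 20.0 0.0 0.0 0.0 28; 0.0 0 20.0 0.0 0.0 0.0 28; 0.0 0 20.0 0.0 0.0 0.0 28; 0.0 0 20.0 0.0 0.0 0.0 28
```

arm_command(
  deltas="0 0 -33 0 0 0 28; 0 0 -33 0 0 0 28; 0 0 -33 0 0 0 28; 47 1 -15 0 0 1 28; 47 0.3 -15 0 0 1 28",
)

```text
time_s: 21.42
ee_pos: [537.2, -219.6, 143.2]
ee_rot: [180.0, -0.1, 87.9]
force: [0.9, 0.5, -5.5]
gripper_width: 36.9
```

arm_command(
  deltas="47 -0.5 -15 0 0 1 28; 47 -1.3 -15 0 0 1 28; 47 -2 -15 0 0 1 28; 45.5 -23 16.7 0 0 2 28; 44.7 -24.5 16.7 0 0 2 28",
)

```text
time_s: 22.05
ee_pos: [502.3, 16.9, 154.3]
ee_rot: [180.0, -0.1, 81.0]
force: [0.9, 0.6, -5.1]
gripper_width: 37.0
```

arm_command(
  deltas="43.8 -26 16.7 0 0 2 28; 0 0 20 0 0 0 28; 0 0 20 0 0 0 28; 0 0 20 0 0 0 28; 0 0 10 0 0 0 28",
)

```text
time_s: 22.68
ee_pos: [483.0, 62.5, 67.0]
ee_rot: [-179.9, 0.0, 79.1]
force: [-0.2, 0.1, -4.9]
gripper_width: 37.1
```

arm_command(
  deltas="0 0 0 0 0 0 28; 0 0 0 0 0 0 28; 0 0 0 0 0 0 28",
)

```text
time_s: 23.05
ee_pos: [484.5, 62.3, 69.3]
ee_rot: [179.9, -0.0, 79.1]
force: [0.1, 0.2, -5.5]
gripper_width: 37.2
```

Run:
```python
from h import *
s=state();print(s['ee_pos'].round(1),s['ee_rot'].round(2),s['gripper_width'],s['force'].round(1))
plan([(483,62,19,79,28,12)])
cv2.imwrite("pics/w4.png",grab_frame("wrist")[:,:,::-1])
```

```text
[484.5  62.3  69.3] [ 1.7991e+02 -4.0000e-02  7.9050e+01] 37.15163483708991 [ 0.1  0.2 -5.5]
-0.1 -0.3 10.1 0.0 0 0.0 28; -0.1 -0.3 10.1 0.0 0 0.0 28; -0.1 -0.3 10.1 0.0 0 0.0 28; -0.1 -0.3 10.1 0.0 0 0.0 28; -0.1 -0.3 10.1 0.0 0 0.0 28
```

View pics/w4.png

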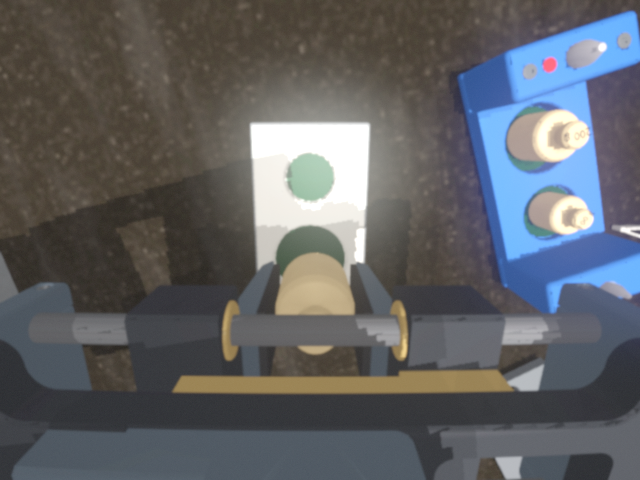

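The 200 g and 100 g stand upright in the carrier nests. The 500 g is upright over the wide nest of the tray. Lowering.

arm_command(
  deltas="-0.5 -1 15 0 0 0 28; 0 -0.5 15 0 0 0 28; 0 0 12 0 0 0 28; 0 0 6 0 0 0 28; 0 0 1.5 0 0 0 28",
)

```text
time_s: 23.72
ee_pos: [482.4, 62.0, 19.0]
ee_rot: [-180.0, -0.0, 79.1]
force: [-0.4, 0.3, -4.6]
gripper_width: 36.9
```

arm_command(
  deltas="0 0 0.5 0 0 0 28; 0 0 0 0 0 0 28; 0 0 0 0 0 0 28",
)

```text
time_s: 24.1
ee_pos: [482.6, 62.1, 18.9]
ee_rot: [180.0, -0.0, 79.1]
force: [0.6, -0.2, -4.3]
gripper_width: 36.7
```

arm_command(
  deltas="0 0 0.5 0 0 0 28; 0 0 0 0 0 0 28",
)

```text
time_s: 24.35
ee_pos: [482.5, 62.1, 18.3]
ee_rot: [180.0, -0.0, 79.1]
force: [-0.5, -0.5, -3.6]
gripper_width: 36.8
```

arm_command(
  deltas="0 0 0.5 0 0 0 28; 0 0 0 0 0 0 28",
)

```text
time_s: 24.6
ee_pos: [482.5, 62.1, 18.2]
ee_rot: [180.0, -0.0, 79.1]
force: [-1.3, 0.9, 3.3]
gripper_width: 37.2
```

arm_command(
  deltas="0 0 -0.5 0 0 0 54; 0 0 0 0 0 0 54; 0 0 0 0 0 0 54; 0 0 -20 0 0 0 54; 0 0 -40 0 0 0 54",
)

```text
time_s: 25.22
ee_pos: [481.1, 61.9, 77.5]
ee_rot: [-179.8, 0.1, 79.1]
force: [0.3, -0.1, 0.2]
gripper_width: 53.9
```

arm_command(
  deltas="0 0 -45 0 0 0 54; 0 0 -40 0 0 0 36; 0 0 -10 0 0 0 36; 0 0 0 0 0 0 36; 0 0 0 0 0 0 36",
)

```text
time_s: 25.85
ee_pos: [481.3, 61.9, 171.5]
ee_rot: [-179.8, 0.1, 79.1]
force: [-1.3, 0.4, 0.3]
gripper_width: 35.8
```

Run:
```python
from h import *
import pickle
s=state();print(s['ee_pos'].round(1),s['ee_rot'].round(2),s['gripper_width'],s['force'].round(1))
e=pickle.load(open("w2.pkl","rb")); print(onz(e,[(272,255),(291,248),(310,245)],5).round(0), onz(e,[(290,233.3)],12).round(1))
plan([(510,-100,190,85,36),(473,-340,140,90,36),(473,-410,70,90,36)])
```

```text
[481.3  61.9 171.5] [-1.7982e+02  5.0000e-02  7.9060e+01] 35.80960599397968 [-1.3  0.4  0.3]
[[ 450. -448.    5.]
 [ 473. -439.    5.]
 [ 496. -435.    5.]] [[ 472.6 -419.2   12. ]]
-38.4 14.7 -4.6 0 0.0 -1.5 36; -38.8 13.7 -4.6 0 0.0 -1.5 36; -39.1 12.7 -4.6 0 0.0 -1.5 36; -39.4 11.7 -4.6 0 0.0 -1.5 36; -48.5 -3.2 10.0 0 0.0 -1.0 36
-48.4 -4.0 10.0 0 0.0 -1.0 36; -48.3 -4.9 10.0 0 0.0 -1.0 36; -48.2 -5.7 10.0 0 0.0 -1.0 36; -48.1 -6.6 10.0 0 0.0 -1.0 36; -35.0 0.0 35.0 0.0 0.0 0.0 36
-35.0 0.0 35.0 0.0 0.0 0.0 36
```

arm_command(
  deltas="-38.4 14.7 -4.6 0 0 -1.5 36; -38.8 13.7 -4.6 0 0 -1.5 36; -39 12.7 -4.6 0 0 -1.5 36; -39.4 11.7 -4.6 0 0 -1.5 36; -48.5 -3 10 0 0 -1 36",
)

```text
time_s: 26.48
ee_pos: [504.6, -149.2, 180.6]
ee_rot: [180.0, -0.0, 86.1]
force: [-0.2, 0.1, -0.2]
gripper_width: 36.0
```

arm_command(
  deltas="-48.4 -4 10 0 0 -1 36; -48.3 -5 10 0 0 -1 36; -48.2 -5.7 10 0 0 -1 36; -48 -6.6 10 0 0 -1 36; -36.5 0 40 0 0 0 36",
)

```text
time_s: 27.1
ee_pos: [474.6, -378.9, 101.1]
ee_rot: [179.9, 0.1, 90.0]
force: [0.1, 0.1, -0.0]
gripper_width: 36.1
```

arm_command(
  deltas="-36.5 0 30 0 0 0 36; 0 0 20 0 0 0 36; 0 0 0 0 0 0 36; 0 0 0 0 0 0 36; 0 0 0 0 0 0 36",
)

```text
time_s: 27.72
ee_pos: [475.1, -412.7, 52.5]
ee_rot: [179.9, 0.1, 90.1]
force: [0.2, -1.1, -0.4]
gripper_width: 36.0
```

Run:
```python
from h import *
s=state();print(s['ee_pos'].round(1),s['ee_rot'].round(2),s['gripper_width'],s['force'].round(1))
plan([(473,-413,12.5,90,36,12)])
```

```text
[ 475.1 -412.7   52.5] [1.7992e+02 6.0000e-02 9.0100e+01] 36.036429665464446 [ 0.2 -1.1 -0.4]
-0.1 -0.5 10.0 0.0 0.0 0.0 36; -0.1 -0.5 10.0 0.0 0.0 0.0 36; -0.1 -0.5 10.0 0.0 0.0 0.0 36; -0.1 -0.5 10.0 0.0 0.0 0.0 36
```

arm_command(
  deltas="0 -1 12 0 0 0 36; 0 -1 12 0 0 0 36; 0 0 10 0 0 0 36; 0 0 5.5 0 0 0 36; 0 0 0.5 0 0 0 36",
  force=12,
)

```text
time_s: 28.35
ee_pos: [472.3, -412.6, 10.9]
ee_rot: [-180.0, -0.0, 90.1]
force: [-0.5, 0.3, 1.0]
gripper_width: 35.8
```

arm_command(
  deltas="0 0 0 0 0 0 36; 0 0 0 0 0 0 12; 0 0 0 0 0 0 12; 0 0 0 0 0 0 12; 0 0 0 0 0 0 12",
)

```text
time_s: 28.98
ee_pos: [472.6, -412.9, 11.8]
ee_rot: [180.0, 0.0, 90.1]
force: [-0.8, 0.7, 2.0]
gripper_width: 18.5
```

arm_command(
  deltas="0 0 -20 0 0 0 12; 0 0 -30 0 0 0 12; 0 0 -30 0 0 0 12; 0 0 -20 0 0 0 12; 0 0 0 0 0 0 12",
)

```text
time_s: 29.6
ee_pos: [473.2, -413.4, 113.0]
ee_rot: [179.8, 0.1, 90.1]
force: [-0.5, 0.4, -1.0]
gripper_width: 18.5
```

Run:
```python
from h import *
s=state();print(s['ee_pos'].round(1),s['ee_rot'].round(2),s['gripper_width'],s['force'].round(1))
u=np.array([np.cos(np.radians(79.2)),np.sin(np.radians(79.2))]); t=np.array([494,119])+5.5*u; print(t)
plan([(510,-120,190,85,12),(*t,140,79.2,12),(*t,60,79.2,12,25)])
```

```text
[ 473.2 -413.4  113. ] [1.7985e+02 1.3000e-01 9.0060e+01] 18.46477827724197 [-0.5  0.4 -1. ]
[495.03059723 124.40257988]
48.9 6.2 -12.9 0.0 0.0 0.8 12; 49.0 5.5 -12.9 0.0 0.0 0.8 12; 49.0 4.8 -12.9 0.0 0.0 0.8 12; 49.1 4.0 -12.9 0.0 0.0 0.8 12; 49.2 3.3 -12.9 0.0 0.0 0.8 12
49.2 2.6 -12.9 0.0 0.0 0.8 12; 48.4 -7.2 10.0 0.0 0 1.2 12; 48.3 -8.2 10.0 0.0 0 1.2 12; 48.1 -9.2 10.0 0.0 0 1.2 12; 47.9 -10.2 10.0 0.0 0 1.2 12
47.7 -11.1 10.0 0.0 0 1.2 12; 0.0 0 20.0 0.0 0.0 0.0 12; 0.0 0 20.0 0.0 0.0 0.0 12; 0.0 0 20.0 0.0 0.0 0.0 12; 0.0 0 20.0 0.0 0.0 0.0 12
```

arm_command(
  deltas="49 6 -13 0 0 0.8 12; 49 5.5 -13 0 0 0.8 12; 49 4.8 -13 0 0 0.8 12; 49 4 -13 0 0 0.8 12; 49.2 3.3 -13 0 0 0.8 12",
)

```text
time_s: 30.22
ee_pos: [502.0, -166.4, 175.5]
ee_rot: [-179.9, -0.0, 86.0]
force: [0.5, -0.3, -0.7]
gripper_width: 18.1
```

arm_command(
  deltas="49.2 2.6 -13 0 0 0.8 12; 48.4 -7 10 0 0 1.2 12; 48.3 -8 10 0 0 1.2 12; 48 -9 10 0 0 1.2 12; 48 -10 10 0 0 1.2 12",
)

```text
time_s: 30.85
ee_pos: [495.8, 77.5, 147.9]
ee_rot: [-179.9, 0.0, 80.4]
force: [0.1, -0.5, -0.8]
gripper_width: 18.4
```

arm_command(
  deltas="47.7 -11 10 0 0 1.2 12; 0 0 20 0 0 0 12; 0 0 25 0 0 0 12; 0 0 30 0 0 0 12; 0 0 15 0 0 0 12",
)

```text
time_s: 31.48
ee_pos: [492.1, 124.6, 47.1]
ee_rot: [-179.8, 0.1, 79.3]
force: [0.5, -0.2, -0.4]
gripper_width: 18.6
```

arm_command(
  deltas="0 0 0 0 0 0 12; 0 0 0 0 0 0 12; 0 0 0 0 0 0 12",
)

```text
time_s: 31.85
ee_pos: [494.6, 125.1, 50.5]
ee_rot: [179.9, -0.1, 79.3]
force: [-0.1, -0.2, -1.1]
gripper_width: 18.3
```

Run:
```python
from h import *
s=state();print(s['ee_pos'].round(1),s['ee_rot'].round(2),s['gripper_width'],s['force'].round(1))
plan([(495,124.5,16,79.2,12,12)])
im=grab_frame("wrist")[:,:,::-1]; cv2.imwrite("pics/w5.png",np.ascontiguousarray(im[100:400,170:470]))
```

```text
[494.6 125.1  50.5] [ 1.7989e+02 -5.0000e-02  7.9260e+01] 18.34826478664104 [-0.1 -0.2 -1.1]
-0.2 0.1 11.5 0.0 0 0.0 12; -0.2 0.1 11.5 0.0 0 0.0 12; -0.2 0.2 11.5 0.0 0 0.0 12
```

View pics/w5.png

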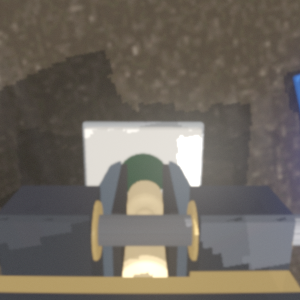

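The 50 g is upright and lined up with the green narrow nest. Lowering.

arm_command(
  deltas="0 0 12 0 0 0 12; 0 0 12 0 0 0 12; 0 0 7 0 0 0 12; 0 0 2.5 0 0 0 12; 0 0 0.5 0 0 0 12",
)

```text
time_s: 32.52
ee_pos: [493.8, 124.9, 15.3]
ee_rot: [-180.0, 0.0, 79.3]
force: [0.0, -0.0, -1.0]
gripper_width: 18.9
```

arm_command(
  deltas="0 0 0.5 0 0 0 12; 0 0 0 0 0 0 12; 0 0 0 0 0 0 12",
)

```text
time_s: 32.9
ee_pos: [494.0, 125.0, 15.2]
ee_rot: [180.0, -0.0, 79.3]
force: [0.4, -0.3, -1.2]
gripper_width: 18.5
```

arm_command(
  deltas="0 0 0.5 0 0 0 12; 0 0 0 0 0 0 12",
)

```text
time_s: 33.15
ee_pos: [494.0, 125.0, 14.8]
ee_rot: [180.0, -0.0, 79.3]
force: [-0.4, -0.7, 1.3]
gripper_width: 18.2
```

arm_command(
  deltas="0 0 0.5 0 0 0 12; 0 0 0 0 0 0 12",
)

```text
time_s: 33.4
ee_pos: [494.0, 125.0, 14.7]
ee_rot: [180.0, -0.0, 79.3]
force: [-1.5, 1.0, 5.4]
gripper_width: 18.7
```

arm_command(
  deltas="0 0 -1 0 0 0 34; 0 0 0 0 0 0 34; 0 0 0 0 0 0 34; 0 0 -20 0 0 0 34; 0 0 -40 0 0 0 34",
)

```text
time_s: 34.02
ee_pos: [492.5, 124.6, 74.2]
ee_rot: [-179.8, 0.1, 79.3]
force: [-0.1, 0.4, -0.3]
gripper_width: 33.9
```

arm_command(
  deltas="0 0 -45 0 0 0 34; 0 0 -45 0 0 0 34; 0 0 -20 0 0 0 34; 0 0 0 0 0 0 34; 0 0 0 0 0 0 34",
)

```text
time_s: 34.65
ee_pos: [493.0, 124.7, 183.8]
ee_rot: [-179.9, 0.0, 79.3]
force: [0.2, 0.1, -0.4]
gripper_width: 33.9
```

Run:
```python
from h import *
s=state();print(s['ee_pos'].round(1),s['ee_rot'].round(2),s['gripper_width'],s['force'].round(1))
plan([(661,-210,180,108.3,40)])
```

```text
[493.  124.7 183.8] [-1.7988e+02  5.0000e-02  7.9260e+01] 33.86763621867819 [ 0.2  0.1 -0.4]
-42.5 32.5 0.5 0 0.0 -4.1 40; -44.7 29.3 0.5 0 0.0 -4.1 40; -46.8 26.0 0.5 0 0.0 -4.1 40; -48.5 22.6 0.5 0 0.0 -4.1 40; -50.0 19.0 0.5 0 0.0 -4.1 40
-51.3 15.3 0.5 0 0.0 -4.1 40; -52.2 11.6 0.5 0 0.0 -4.1 40
```

arm_command(
  deltas="-42.5 32.5 0.5 0 0 -4.1 40; -44.7 29.3 0.5 0 0 -4.1 40; -46.8 26 0.5 0 0 -4.1 40; -48.5 22.6 0.5 0 0 -4.1 40; -50 19 0.5 0 0 -4.1 40",
)

```text
time_s: 35.28
ee_pos: [613.3, -115.8, 180.3]
ee_rot: [-179.8, -0.1, 99.9]
force: [0.8, 0.8, -0.6]
gripper_width: 40.0
```

arm_command(
  deltas="-51.3 15.3 0.5 0 0 -4.1 40; -52.2 11.6 0.5 0 0 -4.1 40; 0 0 0 0 0 0 40; 0 0 0 0 0 0 40; 0 0 0 0 0 0 40",
)

```text
time_s: 35.9
ee_pos: [660.4, -208.8, 181.1]
ee_rot: [-179.9, -0.1, 108.0]
force: [-0.1, -0.6, -0.5]
gripper_width: 40.2
```

Run:
```python
from h import *
import pickle
s=state();e=ext("wrist"); im=grab_frame("wrist"); cv2.imwrite("pics/w6.png",im[:,:,::-1]); pickle.dump(e,open("w6.pkl","wb"))
print(s['ee_pos'].round(1),s['ee_rot'].round(2))
print(proj(e,[(619,-81,14),(660,-205,14)]))
```

```text
[ 660.4 -208.8  181.1] [-1.7995e+02 -7.0000e-02  1.0802e+02]
[[313.8635071   82.13116416]
 [314.54726595 221.80975853]]
```

View pics/w6.png

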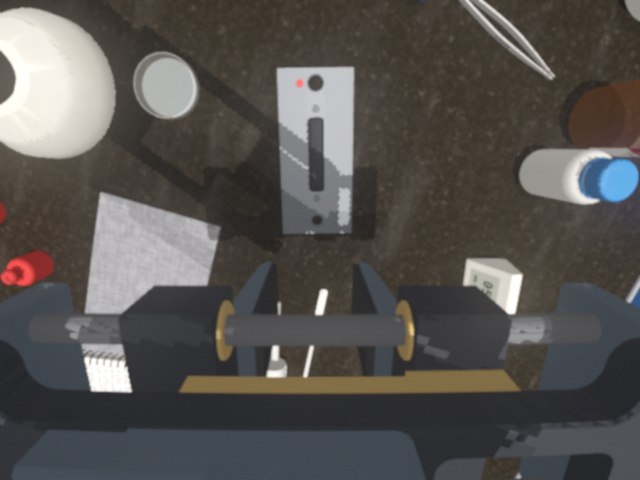

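Plate seen: large hole and red dot at (316,82), small hole at (317,220), bar grip at (316,153).

Run:
```python
from h import *
import pickle
e=pickle.load(open("w6.pkl","rb")); im=cv2.imread("pics/w6.png",0)
def cen(x0,y0,w,th):
    r=im[y0-w:y0+w+1,x0-w:x0+w+1]; m=(r<th).astype(np.uint8); n,l,s,c=cv2.connectedComponentsWithStats(m); i=l[w,w]
    print(r[w,w],s[i],c[i]); return c[i]+[x0-w,y0-w]
a=cen(316,82,14,90); b=cen(317,219,9,65); print(a,b)
P=onz(e,[a,b],14); d=P[0]-P[1]; print(P.round(1),np.linalg.norm(d),np.degrees(np.arctan2(d[1],d[0]))-90,P.mean(0))
m=(im[112:196,300:335]<45).astype(np.uint8); n,l,s,c=cv2.connectedComponentsWithStats(m); i=1+s[1:,4].argmax(); print(s[i],c[i]+[300,112]); print("bar top",onz(e,[c[i]+[300,112]],36).round(1))
et=ext("top"); T=lambda x,y:(165+x/3.5,150+y/3.5)
print("bar tri",tri(et,T(580,132),e,(316,151)))
for n,u,v in (("hole+",T(480,176),a),("hole-",T(684,104),b)): print(n,tri(et,u,e,v))
```

```text
78 [  7   8  13  14 138] [13.13043478 14.57971014]
43 [ 4  6 10  9 67] [8.67164179 9.85074627]
[315.13043478  82.57971014] [316.67164179 219.85074627]
[[ 620.2  -81.    14. ]
 [ 661.4 -202.4   14. ]] 128.21442016128512 18.738470478212307 [ 640.81659268 -141.71605507   14.        ]Traceback (most recent call last):
  File "<stdin>", line 9, in <module>
ValueError: attempt to get argmax of an empty sequence
```

Run:
```python
from h import *
plan([(640.7,-142,80,108.6,40,40),(640.7,-142,45,108.6,40,20)])
```

```text
17.4 0.5 25.4 0 0 -0.1 40; 17.4 0.5 25.4 0 0 -0.1 40; 17.4 0.5 25.4 0 0 -0.1 40; 17.4 0.6 25.4 0 0 -0.1 40; 0.0 0 17.5 0.0 0.0 0.0 40
0.0 0 17.5 0.0 0.0 0.0 40
```

arm_command(
  deltas="17.4 0.5 25 0 0 -0.2 40; 17.4 0.5 25 0 0 -0.2 40; 17.4 0.5 25 0 0 -0.2 40; 17.4 0.5 25 0 0 0 40; 0 0 17.5 0 0 0 40",
)

```text
time_s: 36.58
ee_pos: [640.3, -141.6, 63.4]
ee_rot: [-180.0, -0.0, 108.7]
force: [-0.3, 0.2, 0.2]
gripper_width: 39.9
```

arm_command(
  deltas="0 0 17.5 0 0 0 40; 0 0 0 0 0 0 40; 0 0 0 0 0 0 40; 0 0 0 0 0 0 40",
)

```text
time_s: 37.08
ee_pos: [641.8, -144.0, 47.5]
ee_rot: [179.9, 0.1, 108.5]
force: [-0.6, -0.9, -0.4]
gripper_width: 40.1
```

Run:
```python
from h import *
s=state();print(s['ee_pos'].round(1),s['ee_rot'].round(2),s['gripper_width'],s['force'].round(1))
plan([(640.7,-142,18.5,108.6,40,10)])
```

```text
[ 641.8 -144.    47.5] [1.7991e+02 5.0000e-02 1.0854e+02] 40.10787192899507 [-0.6 -0.9 -0.4]
0.7 -0.1 9.7 0.0 0.0 0 40; 0.7 -0.1 9.7 0.0 0.0 0 40; 0.7 -0.1 9.7 0.0 0.0 0 40
```

arm_command(
  deltas="1 0 12 0 0 0 40; 1 0 10 0 0 0 40; 0 0 5 0 0 0 40; 0 0 2 0 0 0 40; 0 0 0 0 0 0 40",
  force=30,
)

```text
time_s: 37.7
ee_pos: [640.5, -141.6, 17.4]
ee_rot: [-180.0, -0.0, 108.6]
force: [-0.2, 0.2, -0.2]
gripper_width: 40.1
```

arm_command(
  deltas="0 0 0 0 0 0 8; 0 0 0 0 0 0 8; 0 0 0 0 0 0 8; 0 0 0 0 0 0 8; 0 0 0 0 0 0 8",
)

```text
time_s: 38.33
ee_pos: [640.4, -141.6, 17.7]
ee_rot: [180.0, 0.0, 108.6]
force: [-0.9, -0.0, 2.2]
gripper_width: 13.6
```

arm_command(
  deltas="0 0 -15 0 0 0 8; 0 0 -30 0 0 0 8; 0 0 -40 0 0 0 8; 0 0 -40 0 0 0 8; 0 0 -15 0 0 0 8",
)

```text
time_s: 38.95
ee_pos: [641.7, -141.8, 160.9]
ee_rot: [179.7, 0.2, 108.6]
force: [0.6, -0.6, -2.7]
gripper_width: 13.8
```

arm_command(
  deltas="0 0 0 0 0 0 8; 0 0 0 0 0 0 8; 0 0 0 0 0 0 8",
)

```text
time_s: 39.33
ee_pos: [639.5, -141.4, 155.5]
ee_rot: [-179.8, -0.1, 108.6]
force: [-0.3, 0.5, -1.3]
gripper_width: 13.8
```

Run:
```python
from h import *
import pickle
s=state();e=ext("wrist"); im=grab_frame("wrist"); cv2.imwrite("pics/w7.png",im[:,:,::-1]); pickle.dump(e,open("w7.pkl","wb"))
print(s['ee_pos'].round(1),s['ee_rot'].round(2),s['gripper_width'],s['force'].round(1))
cv2.imwrite("pics/w7c.png",cv2.resize(im[40:290,200:430],None,fx=2.4,fy=2.4,interpolation=cv2.INTER_CUBIC)[:,:,::-1])
```

```text
[ 639.5 -141.4  155.5] [-1.7983e+02 -1.1000e-01  1.0856e+02] 13.798388867303158 [-0.3  0.5 -1.3]
```

View pics/w7c.png

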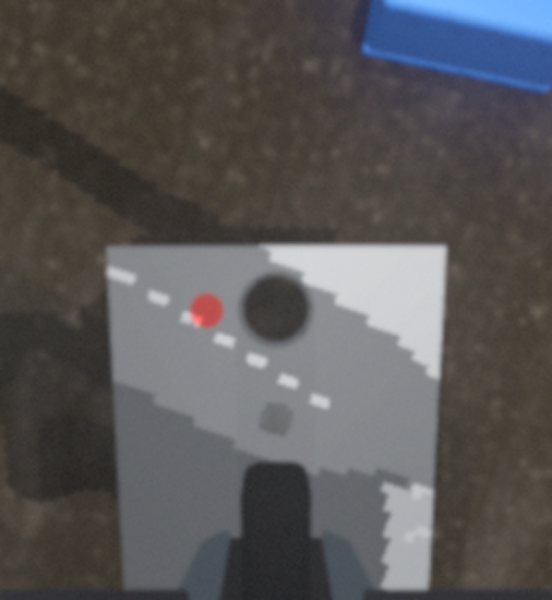

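The plate is held square, with its large hole at (315,168) in w7. Now I'll refine the round pin from the close w3 view, plus w1, using the same camera.

Run:
```python
from h import *
import pickle
def blocks(f,roi):
    im=cv2.imread(f); x0,y0,x1,y1=roi; h=cv2.cvtColor(im,cv2.COLOR_BGR2HSV)[y0:y1,x0:x1]
    m=((h[:,:,1]<150)|(h[:,:,0]<95)|(h[:,:,0]>125)).astype(np.uint8); n,l,s,c=cv2.connectedComponentsWithStats(m)
    for i in range(1,n):
        if 8<s[i][4]<900: print(f,s[i][2:],(c[i]+[x0,y0]).round(1))
blocks("pics/w3.png",(250,203,372,230)); blocks("pics/w1.png",(362,108,434,126)); blocks("pics/w1.png",(362,238,424,256))
e=pickle.load(open("w7.pkl","rb")); s=state(); A=R.from_euler('xyz',s['ee_rot'],degrees=True)
h=onz(e,[(314.8,168.3)],s['ee_pos'][2]-3.7)[0]; print("hole tool",A.inv().apply(h-s['ee_pos']))
c=camera_model("wrist"); A3=R.from_euler('xyz',[179.93,-.01,98.05],degrees=True).as_matrix(); M=c['mount']
e3=(c,A3@M[:3,:3],A3@M[:3,3]+[643.2,116.2,66.8]); pickle.dump(e3,open("w3.pkl","wb"))
print(onz(e3,[(265,215),(358.5,215.5),(311.7,215)],60).round(1))
```

```text
pics/w3.png [ 25  27 530] [311.1 215.8]
pics/w3.png [ 16  19 200] [358.3 213.8]
pics/w3.png [ 15  16 184] [264.1 214.5]
pics/w3.png [ 16  16 199] [283.8 214.5]
pics/w1.png [ 48  16 508] [402.8 244.5]
pics/w1.png [ 9  9 69] [367.7 247.8]
hole tool [65.1790578   0.89990999  3.8046441 ]
[[612.7 153.2  60. ]
 [661.3 159.8  60. ]
 [636.9 156.6  60. ]]
```

Run:
```python
from h import *
s=state();print(s['ee_rot'])
plan([(645.2,92.3,140,98.1,8,36),(645.2,92.3,115,98.1,8,13)])
```

```text
[-1.79861607e+02 -9.38841536e-02  1.08561852e+02]
31.4 11.4 2.3 0 0 1.5 8; 31.7 10.5 2.3 0 0 1.5 8; 32.0 9.7 2.3 0 0 1.5 8; 32.2 8.9 2.3 0 0 1.5 8; 32.4 8.0 2.3 0 0 1.5 8
32.6 7.2 2.3 0 0 1.5 8; 32.8 6.3 2.3 0 0 1.5 8; 0 0 12.5 0.0 0.0 0.0 8; 0 0 12.5 0.0 0.0 0.0 8
```

arm_command(
  deltas="31.4 11.4 2.3 0 0 1.5 8; 31.7 10.5 2.3 0 0 1.5 8; 32 9.7 2.3 0 0 1.5 8; 32.2 9 2.3 0 0 1.5 8; 32.4 8 2.3 0 0 1.5 8",
)

```text
time_s: 40.0
ee_pos: [644.1, 26.5, 145.1]
ee_rot: [-179.9, -0.0, 101.0]
force: [0.3, -0.1, -0.8]
gripper_width: 13.4
```

arm_command(
  deltas="32.6 7.2 2.3 0 0 1.5 8; 32.8 6.3 2.3 0 0 1.5 8; 0 0 10 0 0 0 8; 0 0 10 0 0 0 8; 0 0 5 0 0 0 8",
)

```text
time_s: 40.62
ee_pos: [645.3, 91.0, 115.0]
ee_rot: [-179.9, 0.0, 98.0]
force: [-0.4, -0.5, -1.7]
gripper_width: 13.5
```

arm_command(
  deltas="0 0 0 0 0 0 8; 0 0 0 0 0 0 8; 0 0 0 0 0 0 8; 0 0 0 0 0 0 8; 0 0 0 0 0 0 8",
)

```text
time_s: 41.25
ee_pos: [646.0, 92.2, 116.6]
ee_rot: [180.0, -0.0, 98.1]
force: [-0.3, 0.1, -2.0]
gripper_width: 13.5
```

Run:
```python
from h import *
import pickle
s=state();e=ext("wrist"); im=grab_frame("wrist"); pickle.dump(e,open("w8.pkl","wb")); t=grab_frame("side"); t2=grab_frame("top")
cv2.imwrite("pics/w8.png",im[:,:,::-1])
print(s['ee_pos'].round(1),s['ee_rot'].round(2),s['gripper_width'],s['force'].round(1))
z=lambda a,f:cv2.resize(a,None,fx=f,fy=f,interpolation=cv2.INTER_CUBIC)
o=np.zeros((600,800,3),np.uint8); a=z(im[90:270,230:400],3.3)[:594]; o[:a.shape[0],:a.shape[1]]=a[:, :561]
b=z(t[140:230,330:410],2.9); o[:b.shape[0],565:565+b.shape[1]]=b[:,:235]; b=z(t2[150:225,165:270],2.2); o[300:300+b.shape[0],565:565+b.shape[1]]=b[:,:235]
cv2.imwrite("pics/w8c.png",o[:,:,::-1]); plan([(645.2,92.3,100,98.1,8,13)])
```

```text
[646.   92.2 116.6] [ 1.7998e+02 -1.0000e-02  9.8060e+01] 13.464295533296655 [-0.3  0.1 -2. ]
0.1 -0.4 8.2 0.0 0 0 8; 0.1 -0.4 8.2 0.0 0 0 8
```

View pics/w8c.png

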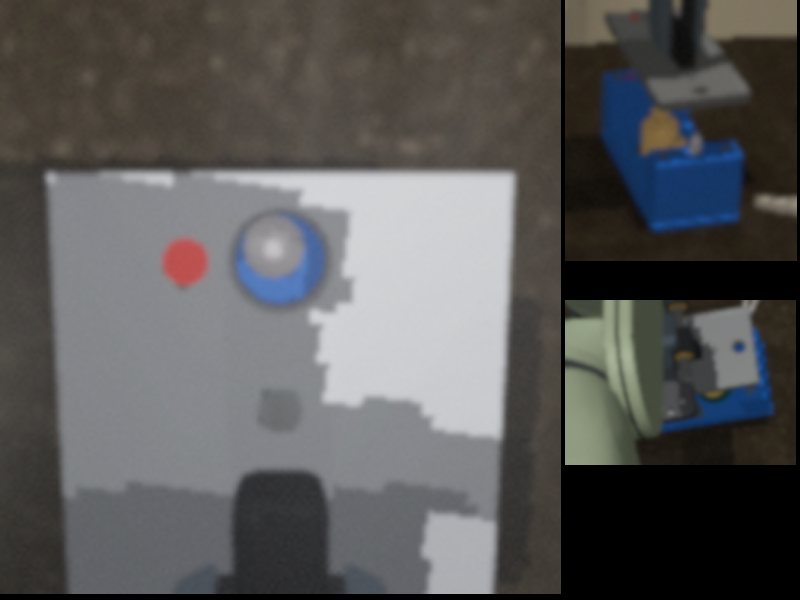

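Through the large hole the round pin is visible: pin at (313,165) and hole centre at (314.8,168.2) in full-image pixels.

Run:
```python
from h import *
import pickle
e=pickle.load(open("w8.pkl","rb")); A=R.from_euler('xyz',[180,0,98.1],degrees=True)
h=onz(e,[(314.8,168.2)],112.9)[0]
for u,z in(((313,164.5),60),((312.7,165.2),77)):
    p=onz(e,[u],z)[0]; print(p.round(1),h.round(1),"move tool",A.inv().apply(p-h).round(2))
```

```text
[637.  156.5  60. ] [638.  157.  112.9] move tool [-0.4 -1.1 52.9]
[636.8 156.7  77. ] [638.  157.  112.9] move tool [-0.11 -1.21 35.9 ]
```

arm_command(
  deltas="-0.3 -1.1 5 0 0 0 8; 0 0 7 0 0 0 8; 0 0 7 0 0 0 8; 0 0 3 0 0 0 8; 0 0 0 0 0 0 8",
)

```text
time_s: 42.02
ee_pos: [644.8, 91.7, 94.0]
ee_rot: [-180.0, -0.0, 98.1]
force: [0.6, -0.0, -1.4]
gripper_width: 14.2
```

arm_command(
  deltas="0 0 0 0 0 0 8; 0 0 0 0 0 0 8",
)

```text
time_s: 42.28
ee_pos: [645.1, 91.7, 94.7]
ee_rot: [180.0, -0.0, 98.1]
force: [-0.3, -0.3, -1.6]
gripper_width: 13.9
```

arm_command(
  deltas="0 0.2 3 0 0 0 8; 0 0 3 0 0 0 8; 0 0 3 0 0 0 8; 0 0 0 0 0 0 8",
)

```text
time_s: 42.78
ee_pos: [644.9, 91.7, 85.0]
ee_rot: [-179.9, -0.0, 98.1]
force: [-0.5, -0.4, -2.1]
gripper_width: 14.0
```

arm_command(
  deltas="0 0 2 0 0 0 8; 0 0 2 0 0 0 8; 0 0 0 0 0 0 8",
)

```text
time_s: 43.15
ee_pos: [645.0, 91.8, 81.2]
ee_rot: [-180.0, -0.0, 98.1]
force: [0.1, 0.1, -2.2]
gripper_width: 13.5
```

arm_command(
  deltas="0 0 1.5 0 0 0 8; 0 0 1.5 0 0 0 8; 0 0 0 0 0 0 8",
)

```text
time_s: 43.52
ee_pos: [645.0, 91.7, 78.3]
ee_rot: [-180.0, -0.0, 98.1]
force: [-0.2, 0.7, -2.0]
gripper_width: 14.0
```

arm_command(
  deltas="0 0 1 0 0 0 8; 0 0 1 0 0 0 8; 0 0 0 0 0 0 8",
)

```text
time_s: 43.9
ee_pos: [645.1, 91.7, 76.3]
ee_rot: [-180.0, -0.0, 98.1]
force: [-0.5, 0.3, -1.0]
gripper_width: 13.6
```

arm_command(
  deltas="0 0 1 0 0 0 8; 0 0 1 0 0 0 8; 0 0 0 0 0 0 8",
)

```text
time_s: 44.28
ee_pos: [645.1, 91.7, 74.3]
ee_rot: [-180.0, -0.0, 98.1]
force: [0.2, 0.4, -2.3]
gripper_width: 13.8
```

arm_command(
  deltas="0 0 1 0 0 0 8; 0 0 0.7 0 0 0 8; 0 0 0 0 0 0 8",
)

```text
time_s: 44.65
ee_pos: [645.1, 91.7, 72.6]
ee_rot: [-180.0, -0.0, 98.1]
force: [0.3, 0.2, -1.8]
gripper_width: 13.9
```

arm_command(
  deltas="0 0 0.5 0 0 0 8; 0 0 0 0 0 0 8",
)

```text
time_s: 44.9
ee_pos: [645.1, 91.8, 72.2]
ee_rot: [180.0, -0.0, 98.1]
force: [0.4, -0.3, -1.7]
gripper_width: 13.7
```

Going freely over both pins. Final half-millimetres.

arm_command(
  deltas="0 0 0.5 0 0 0 8; 0 0 0 0 0 0 8",
)

```text
time_s: 45.15
ee_pos: [645.2, 91.8, 71.8]
ee_rot: [180.0, -0.0, 98.1]
force: [-0.1, 0.2, -2.6]
gripper_width: 13.6
```

arm_command(
  deltas="0 0 0.5 0 0 0 8; 0 0 0 0 0 0 8",
)

```text
time_s: 45.4
ee_pos: [645.1, 91.8, 71.7]
ee_rot: [180.0, -0.0, 98.1]
force: [-0.8, 0.6, 1.9]
gripper_width: 13.9
```

arm_command(
  deltas="0 0 0.5 0 0 0 8; 0 0 0 0 0 0 8",
)

```text
time_s: 45.65
ee_pos: [645.2, 91.8, 71.7]
ee_rot: [180.0, -0.0, 98.1]
force: [-3.2, 0.5, 5.1]
gripper_width: 13.8
```

Seated at z=71.7, the predicted value. Releasing and backing off to look.

arm_command(
  deltas="0 0 -0.7 0 0 0 34; 0 0 0 0 0 0 34; 0 0 0 0 0 0 34; 0 0 -20 0 0 0 34; 0 0 -40 0 0 0 34",
)

```text
time_s: 46.28
ee_pos: [643.9, 91.6, 129.9]
ee_rot: [-179.7, -0.0, 98.1]
force: [0.1, 0.3, -0.1]
gripper_width: 33.9
```

arm_command(
  deltas="-40 -10 -40 0 0 0 34; -50 -10 -20 0 0 0 34; -50 -10 0 0 0 0 34; 0 0 0 0 0 0 34; 0 0 0 0 0 0 34",
)

```text
time_s: 46.9
ee_pos: [635.0, -50.8, 191.1]
ee_rot: [-180.0, -0.0, 98.0]
force: [-0.5, 0.2, 0.5]
gripper_width: 34.1
```

Run:
```python
from h import *
s=state();e=ext("wrist"); im=grab_frame("wrist"); t=grab_frame("side"); t2=grab_frame("top")
print(s['ee_pos'].round(1),s['ee_rot'].round(2),s['force'].round(1))
cv2.imwrite("pics/w9.png",im[:,:,::-1]);cv2.imwrite("pics/s9.png",t[:,:,::-1])
z=lambda a,f:cv2.resize(a,None,fx=f,fy=f,interpolation=cv2.INTER_CUBIC)
o=np.zeros((600,800,3),np.uint8); a=z(im[20:270,150:450],1.75); o[:a.shape[0],:a.shape[1]]=a
b=z(t[140:240,270:410],1.9); o[:b.shape[0],530:530+b.shape[1]]=b; b=z(t[270:390,250:400],1.7); o[200:200+b.shape[0],530:530+b.shape[1]]=b
cv2.imwrite("pics/w9c.png",o[:,:,::-1])
```

```text
[635.  -50.8 191.1] [-1.7998e+02 -5.0000e-02  9.8030e+01] [-0.5  0.2  0.5]
```

View pics/w9c.png

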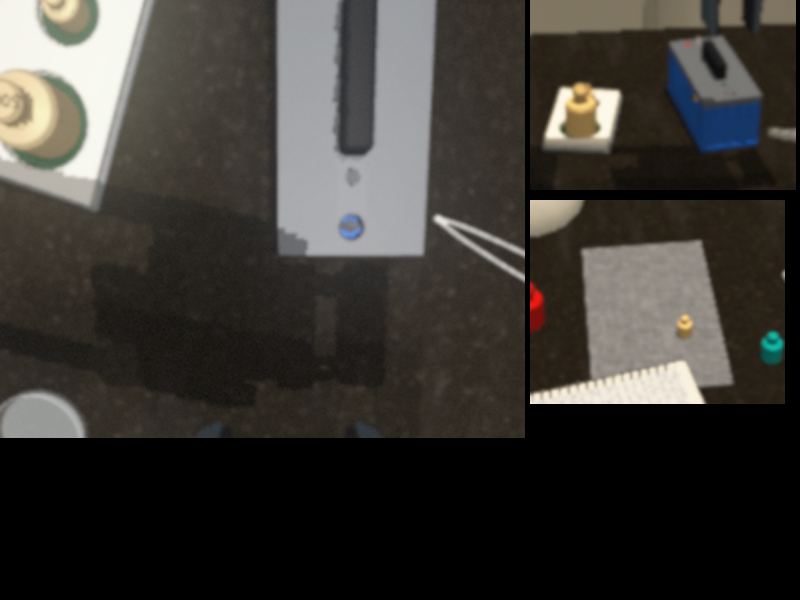

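The plate lies flat on the carrier with the diamond pin in the small hole. The 500 g and 50 g stand in the tray nests, the 20 g is untouched, and the gripper is clear. Handing in.

```bash
python3 -c "
from workcell import *
print(job_done())"
```

```text
the job is handed in; nothing more can be done
None
```

Both check-weight sets are made up, the travel carrier is closed, and the job was handed in at about 47 s of the 133 s allowed. It gave no verdict.

- **Carrier:** I put the 200 g and then the 100 g weight in. Both touched down at the expected height (within 0.1 mm), and a picture taken before closing showed them upright in their nests.
- **Tray:** The 500 g weight is in the wide nest and the 50 g weight in the narrow one. Each touched down about as predicted, and the last picture shows both standing.
- **Keeper plate:** I saw the round pin through the large hole and corrected about 1 mm before lowering. The plate slid over both pins without resistance and stopped at the closed height (TCP 71.7 mm, as predicted). The last picture shows the diamond pin inside the small hole and the plate lying flat.
- **Left alone:** In the last picture the 20 g weight is on the mat where it stood. I never went near the red or turquoise look-alikes. The gripper was clear of everything at hand-in.

**Checks that disagreed:**
- My rough two-view heights for the weight tops varied by about 10 mm between camera pairs because my knob pixels were coarse. I used the stated heights for gripping, and the touchdown contacts bore them out.
- The hole spacing on the plate measured 128 mm against the 130 mm given. I lined the plate up from close views instead.
- I did not view the round pin again after closing. The closed height and the flat plate are the evidence for that end.

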